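# Clamp a stack of slats in the drilling jig

### The job

Lay the loose thin plywood slat flat on the two slats already in the drilling jig, in line with them and with its long side up to the wooden fence. Then wind the jig's black knob clockwise until its travelling jaw has closed right up on the stack and all three slats are held, end to end, between the jaw and the end stop.

Things in the scene. Friction and masses are not known exactly. Their poses are not given: they have to be found in the camera images.
- slat: Loose pale plywood slat 160 x 60 x 3 mm, 25 g, flat on the panel pile, within 0.25 rad of the pile's x. Origin: centre of its underside; x along its length, z up. Lying flat it is too thin for fingertips to hold well; drawn out over the pile's edge under a pressing fingertip (it slides), it can be pinched across its 60 mm width from above.
- slat_mid: Upper of the two equal loose slats (160 x 60 x 3 mm) already in the jig, lying on the other one, its length along the jig's y. Origin: centre of its underside, 21 mm above the bench; x along its length.
- slat_low: Lower of the two slats in the jig, on the jig's base. Same size and axes, underside 18 mm above the bench.
- panel_pile: Fixed pile of three grey-faced plywood panels, 280 (x) x 160 (y) x 54 (z) mm, that carries the loose slat. Origin: centre of its underside; its top is at z = 54 mm; its edge nearest the robot is at x = -140 mm in its frame.
- jig: Fixed drilling jig: dark brown base board 176 mm (x, -88 to +88) x 440 mm (y, -215 to +225), 18 mm thick. Origin on its underside; y points along the jig from end stop to jaw, x from the robot to the fence. The slats lie along y, centred on x = 0, between stop and jaw. Behind the jaw an aluminium rail with a rack, 40 mm wide, top 38 mm above the bench, at y = 30 to 220 mm.
- end_stop: Fixed aluminium stop across the jig, 110 x 20 mm, 30 mm high, set 140 to 160 mm to the -y side of the jig's origin; its small star knob stays as it is. Axes as the jig's. Origin: in the face the slats butt against, at the level of the base's top (18 mm above the bench), on the slats' centre line: clamped, their centres are at y = +80 mm, x = 0 from it.
- fence_face (a point): Middle of the foot of the fence's face, against which the slats' long sides lie (x = +30 mm in the jig's frame). The fence is a brown wooden strip 18 mm thick, 26 mm high, 115 mm long (57 mm to either side of this point along y): it ends short, so that at least the last 70 mm of the slats, towards the jaw, are free on both sides for fingers.
- jaw_face (a point): Middle of the travelling jaw's rubber face, which looks to the jig's -y, 31 mm above the bench; the jaw is 70 mm wide and reaches from the base board to 54 mm above the bench. At first it stands 15 to 50 mm from the slats' ends.
- knob_grip (a point): On the upright axis of the black, round, fluted knob, at half its height (77 mm above the bench). Knob 56 mm across, 26 mm high (62 to 88 mm above the bench), on the carriage (top at 53 mm), 44 mm to +x and 73.5 mm to +y of the jaw's face. It travels with the carriage, 15 mm towards the jig's -y per radian clockwise: the hand must travel with it as it turns.
- carriage (a joint): Travel of jaw, carriage and knob towards the jig's -y, in m: 0 with the jaw's face at y = +50 mm of the jig, growing as the jaw nears the slats, 15 mm per radian of the knob. It stays where it is left; shoving it meets 20 N or more, so it is moved by the knob.
- knob (a joint): Angle of the knob in rad, growing clockwise as seen from above, which brings the jaw towards the slats. Turning takes about 0.35 N m, more once the jaw bears on the slats; 1 to 3.4 rad are needed in all.
- glue_bottle: Bystander: plain white bottle, 64 mm across, 170 mm high, standing. Origin: centre of its foot.
- sanding_block: Bystander: cork sanding block with a wooden back, 66 x 125 x 42 mm, beyond the jig. Origin: centre of its underside.
- try_square: Bystander: try square lying flat near the robot; wooden stock 110 mm along its y, 18 mm high, steel blade 36 mm wide reaching 135 mm along its +x. Origin: under the middle of the stock.
Things that resemble listed ones, but are neither listed nor needed, are in the scene too. What is shaped like the slat but turquoise or yellow is not meant.

How it is judged (in metres and radians):
On the way, in this order (a step that is already met when the one before it is completed fails the run):
1. The loose slat lies flat on the two in the jig, in line with them and up to the fence (within 5 mm), let go, with the jaw not yet closed on the stack (x of slat in the frame of end_stop between -0.005 and 0.003 m and y of slat in the frame of end_stop between 0.074 and 0.115 m and z of slat in the frame of end_stop between 0.0045 and 0.0078 m and angle between the x axis of slat and the y axis of end_stop, either way round below 0.06 rad and contact force between the fingers and slat below 0.3 N and y of jaw_face in the frame of end_stop above 0.164 m), for 0.2 s.
2. The knob has been wound until the jaw stands against the stack (y of jaw_face in the frame of end_stop below 0.162 m), for 0.2 s.
At the end, for the whole second after the job is handed in: The three slats lie flat one on another in the jig, long sides within 5 mm of the fence and parallel to it within 0.06 rad, ends within 2.5 mm of the end stop, and the jaw face stands within 2 mm of their other ends (at most 162 mm from the stop face); all at rest (x of slat in the frame of end_stop between -0.005 and 0.003 m and y of slat in the frame of end_stop between 0.0775 and 0.0825 m and z of slat in the frame of end_stop between 0.0045 and 0.0078 m and angle between the x axis of each of slat, slat_mid, slat_low and the y axis of end_stop, either way round below 0.06 rad and x of slat_mid in the frame of end_stop between -0.005 and 0.003 m and y of slat_mid in the frame of end_stop between 0.0775 and 0.0825 m and z of slat_mid in the frame of end_stop between 0.0015 and 0.0048 m and x of slat_low in the frame of end_stop between -0.005 and 0.003 m and y of slat_low in the frame of end_stop between 0.0775 and 0.0825 m and z of slat_low in the frame of end_stop between -0.0015 and 0.0018 m and y of jaw_face in the frame of end_stop below 0.162 m and velocity of joint carriage below 0.005 m/s and linear speed of slat below 0.02 m/s); the robot touches nothing.
It fails at once if the glue bottle is pushed more than 40 mm or knocked over (distance of glue_bottle from where it was at the start of the episode above 0.04 m or angle between glue_bottle's own z axis and vertical above 0.6 rad).
It fails at once if the sanding block is pushed more than 40 mm or knocked over (distance of sanding_block from where it was at the start of the episode above 0.04 m or angle between sanding_block's own z axis and vertical above 0.6 rad).
It fails at once if the try square is pushed more than 40 mm or knocked over (distance of try_square from where it was at the start of the episode above 0.04 m or angle between try_square's own z axis and vertical above 0.6 rad).
It also fails if it takes over 72 s, if anything falls off the work surface, if the arm or the gripper's body presses on something with over 40 N, if the wrist force passes 120 N, or if a joint passes its speed limit or range.

### The arm

A 6-joint arm with a two-finger parallel gripper is mounted at the origin on the work surface. World frame = base frame: x ahead of the robot, y to its left, z up, the work surface at z = 0. Lengths are in m, angles in degrees, forces in N, time in s.
With the tool pointing down it reaches from about 0.4 to 0.825 m from the base axis. Payload 7 kg.
Tool frame: the origin (TCP) lies on the front face of the gripper's body, between the roots of the fingers; the fingertips stand 66 mm ahead of it and the grasp point (between the pads) lies 47 mm ahead of it (ctrl.grasp_offset is the z of the grasp point in the tool frame, in m); z points along the fingers, y is the direction in which the jaws open and shut (so a half turn about z gives the same grasp; the last joint's range is limited). The gripper opens to 88 mm and grips with 3 to 60 N. Pads are 19 mm wide; open, the fingers measure 130 mm over their backs; the gripper's body (78 mm by 193 mm) begins 47 mm behind the grasp point.
Start: joints at [85.376, 20.546, 0.682, 0, -70.136, -16.507], TCP at [0.243, 0.63, 0.292] pointing down, gripper open.
Joint ranges: [-176.03, 176.03], [-82.01, 121.73], [-58.28, 71.71], [-173.87, 95.51], [-174.79, -0.11], [-173.66, 173.66]. Speed limits (degrees/s): [136.94, 136.94, 172.46, 180, 180, 180].

### API

Orientations are given as [roll, pitch, yaw] about the fixed x, y, z axes, in that order (R = Rz(yaw) Ry(pitch) Rx(roll)).
In Python, from plant import ctrl gives the robot as it stands.
- The arm moves only by the shell command python3 -m creep 'ROWS'. ROWS is JSON, a list of rows, each a list of 7 numbers: the turn, a rotation vector about the tool's x, y, z in rad, then the shift along the tool's x, y, z in m, then the opening, from 0 (shut) to 1 (fully open). In form: [[wx, wy, wz, dx, dy, dz, grip], ...]. A call has 1 to 12 rows; each row is the pose to reach, as a shift and turn from the pose commanded when the call began, along the tool's axes at that moment; what a row does not reach only later rows make up. A row lasts 1/12 s, in which the tool goes at most 41.7 mm and 7.16 degrees, less where a joint would pass 70% of its speed; a pose out of reach is approached as far as the arm can. A call with a gripper value outside its range is refused whole. The fingers move at their own pace and stop on an object; the grip force is fixed at half the most. Time passes only in rows, so rows that repeat a pose let the fingers close. It gives the time, the measured TCP pose, the force and the opening at its end, in the units of the state.
- ctrl.get_obs(): the state, without advancing time (a new reading comes with each control period).
- ctrl.snapshot(name): name is "scene" or "top"; returns the picture (420x560x3 uint8, blue, green, red); there is no depth.
- ctrl.camera_model(name): a dict with "K" (3x3 intrinsics, pixels), "rvec" (rotation vector, rad) and "tvec" (3), from world to camera coordinates, as OpenCV has them. Camera axes: x right, y down, z forward; pixel columns grow to the right and rows downward; lengths in m; the calibration is good to about 2 mm. A picture is of the moment at which its call begins. camera_model takes no time and is no camera call.
- ctrl.close_job(): hands the job in, once; it reports no verdict.
The state is a dict: "clock": time; "joint_pos": joint angles; "qvel": joint speeds; "tau": joint torques, N m; "tool_pos": TCP position; "orientation": TCP orientation; "force": force on the tool from outside, world axes, zero at the start; "moment": the same for the moment, N m; "opening": finger opening in m.
Only numpy, scipy, OpenCV 4.12 (cv2) and the standard library are available. Lean on these libraries where they do the work, as an engineer would, in place of code of your own. Each camera call takes 0.05 s, during which the arm holds its last target.

## Working session

There is one attempt and no reset: what is moved stays moved. The work goes in short steps, Python scripts to look and compute and a shell command to move; the robot and the scene stay as the last step left them, time stands still between calls to the robot, and variables do not carry over. Pictures are saved under pics/ and viewed, and the job is handed in when it is done.

```bash
mkdir -p pics; ls; python3 - <<'E'
from plant import ctrl
import cv2
for n in ("scene","top"):
    im=ctrl.snapshot(n); cv2.imwrite(f"pics/{n}0.png",im)
    m=ctrl.camera_model(n); print(n,m)
o=ctrl.get_obs(); print(o, ctrl.grasp_offset)
E
```

```text
pics
scene {'K': array([[445.10445513,   0.        , 285.99930719],
       [  0.        , 445.10445513, 215.77966031],
       [  0.        ,   0.        ,   1.        ]]), 'rvec': array([ 1.02494739,  2.59557413, -0.83336495]), 'tvec': array([ 0.45409906, -0.1780016 ,  1.48665958])}
top {'K': array([[543.81102917,   0.        , 279.31179869],
       [  0.        , 543.81102917, 211.38084523],
       [  0.        ,   0.        ,   1.        ]]), 'rvec': array([ 2.12077816, -2.15814679,  0.17674112]), 'tvec': array([-0.08231659,  0.55419774,  1.42422061])}
{'clock': 0.1, 'joint_pos': array([ 8.53762377e+01,  2.05869218e+01,  6.39055767e-01, -1.88445666e-02,
       -7.01346033e+01, -1.65059639e+01]), 'qvel': array([-0.03707651, -0.04240555,  0.27007443,  0.07021372, -0.03727607,
        0.01104616]), 'tau': array([-9.48282577e-04, -5.84162843e+01,  2.93753046e+01,  7.01555818e+00,
        1.01551219e-02, -5.43143301e-05]), 'tool_pos': array([0.24322383, 0.62929494, 0.29131768]), 'orientation': array([ 1.79915895e+02, -6.44708527e-03, -2.11361377e+01]), 'force': array([ 0.02786929, -0.38265183, -0.23453274]), 'moment': array([ 0.01568313,  0.03176149, -0.01106471]), 'opening': 0.08752174503833078} 0.0468
```

View pics/scene0.png

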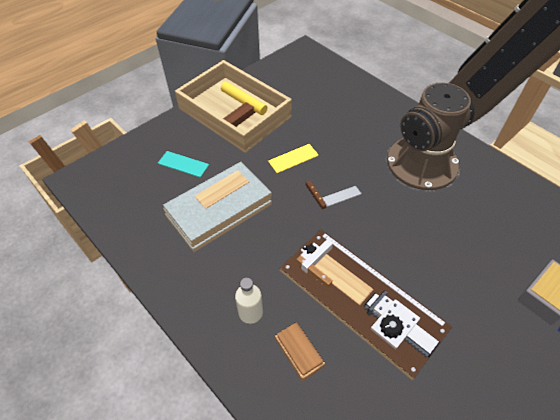

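View pics/top0.png

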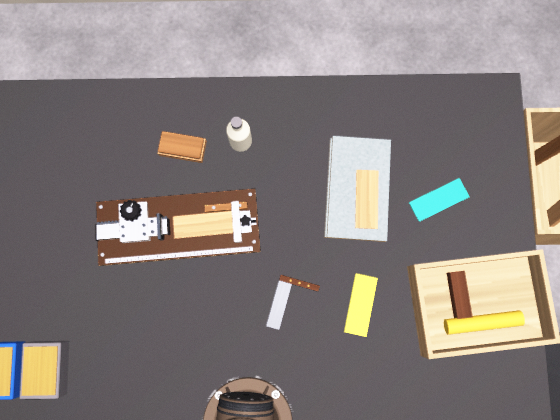

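```bash
python3 - <<'E'
from h import *
t=cv2.imread("pics/top0.png"); s=cv2.imread("pics/scene0.png")
a=cv2.resize(t[120:250,310:410],None,fx=4,fy=4,interpolation=cv2.INTER_CUBIC)
b=cv2.resize(t[180:275,85:270],None,fx=4.2,fy=4.2,interpolation=cv2.INTER_CUBIC)
c=cv2.resize(s[155:255,155:280],None,fx=5,fy=5,interpolation=cv2.INTER_CUBIC)
d=cv2.resize(s[225:385,270:460],None,fx=3.7,fy=3.7,interpolation=cv2.INTER_CUBIC)
for n,i in zip("abcd",(a,b,c,d)): cv2.imwrite(f"pics/crop_{n}.png",i)
E
```

```text
(no output)
```

View pics/crop_a.png

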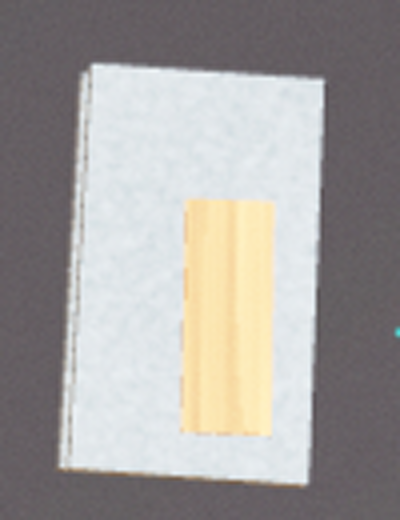

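View pics/crop_b.png

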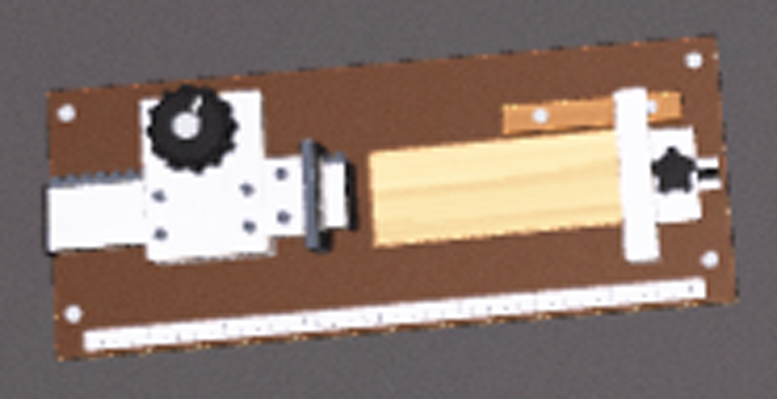

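View pics/crop_d.png

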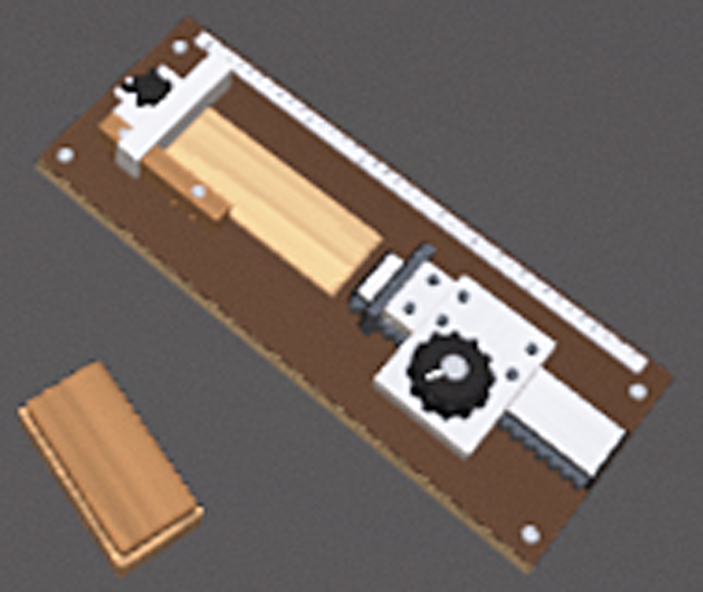

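```bash
cat > meas.py <<'E'
from h import *
def rects(n,im,mask,roi,z,k=1,minA=150):
    x0,y0,x1,y1=roi; m=np.zeros(mask.shape,np.uint8); m[y0:y1,x0:x1]=mask[y0:y1,x0:x1]
    cs=cv2.findContours(m,cv2.RETR_EXTERNAL,cv2.CHAIN_APPROX_NONE)[0]
    out=[]
    for c in sorted(cs,key=cv2.contourArea)[::-1][:k]:
        if cv2.contourArea(c)<minA: continue
        w=ray(n,c.reshape(-1,2),z)[:,:2]
        (cx,cy),(a,b),ang=cv2.minAreaRect((w*1000).astype(np.float32))
        out.append((round(cx,1),round(cy,1),round(a,1),round(b,1),round(ang,2),cv2.contourArea(c)))
    return out
E
python3 - <<'E'
from meas import *
t=cv2.imread("pics/top0.png"); s=cv2.imread("pics/scene0.png")
for n,im,rs,rj in(("top",t,(335,155,385,238),(165,200,240,245)),("scene",s,(185,165,260,215),(305,245,385,310))):
    h=cv2.cvtColor(im,cv2.COLOR_BGR2HSV)
    for nm,r in(("s",rs),("j",rj)):
        roi=h[r[1]:r[3],r[0]:r[2]].reshape(-1,3); c=h[(r[1]+r[3])//2,(r[0]+r[2])//2]; print(n,nm,c)
    m=cv2.inRange(h,(12,50,140),(28,150,255))
    print(n,"slat",rects(n,im,m,rs,.057)," jig",rects(n,im,m,rj,.024,2))
    g=cv2.inRange(h,(80,0,120),(125,60,255)) if 0 else cv2.inRange(h,(0,0,140),(180,45,255))
    rp=(320,125,400,250) if n=="top" else (155,155,280,255)
    m2=cv2.bitwise_or(g,m)
    print("pile",rects(n,im,m2,rp,.054))
    br=cv2.inRange(h,(0,60,30),(20,255,140))
    rb=(85,180,270,275) if n=="top" else (270,225,460,385)
    k=cv2.morphologyEx(br,cv2.MORPH_CLOSE,np.ones((5,5)))
    print("base",rects(n,im,k,rb,.018))
E
```

```text
top s [ 21  80 250]
top j [ 21  73 252]
top slat [(581.3, -325.8, 58.9, 159.5, 87.34, 1212.0)]  jig [(535.7, 120.5, 87.1, 162.0, 4.49, 1495.0)]
pile [(613.3, -305.4, 167.8, 283.2, 84.98, 6181.0)]
base [(520.3, 187.5, 178.0, 440.8, 3.89, 8050.0)]
scene s [ 18  92 239]
scene j [ 18  89 239]
scene slat [(583.0, -327.0, 62.0, 159.4, 86.67, 792.5)]  jig [(529.8, 115.0, 71.5, 170.3, 4.54, 1281.5)]
pile [(621.5, -295.9, 188.4, 292.9, 84.98, 4257.5)]
base [(524.2, 187.5, 182.9, 439.4, 3.99, 7956.0)]
```

```bash
python3 - <<'E'
from h import *
B=lambda p:[(p[0]+.5)/4.2+85-.5,(p[1]+.5)/4.2+180-.5]
D=lambda p:[(p[0]+.5)/3.7+270-.5,(p[1]+.5)/3.7+225-.5]
def tri(a,b):
    A=[];Y=[]
    for n,uv in(("top",a),("scene",b)):
        K,R,t,_=cam(n);P=K@np.c_[R,t]
        for i in(0,1):
            r=uv[i]*P[2]-P[i];A.append(r[:3]);Y.append(-r[3])
    return np.linalg.lstsq(np.array(A),np.array(Y),rcond=None)[0]
for nm,z,b,d in(("jawend fence",.024,(370,152),(335,296)),("jawend near",.024,(375,247),(380,243)),("stop near",.024,(622,222),None),
 ("knob",.088,(190,127),(452,372)),("hub",.088,(186,125),(454,367)),("stopbar TL",.048,(614,90),None),("stopbar BL",.048,(625,260),None),("jawtop fence",.054,(303,140),(375,330)),("jawtop near",.054,(313,250),(433,247)),
 ("base TL",.018,(47,92),(538,570)),("base TR",.018,(716,36),(38,163)),("base BR",.018,(738,302),(190,16)),("base BL",.018,(58,360),(673,378)),("fence L top far",.044,(503,104),None),("fence L near",.044,(505,134),(228,209))):
    o=[ray("top",B(b),z)[0,:2]*1000]
    if d: o+= [ray("scene",D(d),z)[0,:2]*1000, tri(B(b),D(d))*1000]
    print(nm,*[x.round(1) for x in o])
E
```

```text
jawend fence [548.8 199.6] [547.6 202.9] [548.2 201.   22.7]
jawend near [486.6 195.5] [492.9 197.8] [487.9 196.7  15.2]
stop near [500.1  35.8]
knob [556.5 299.7] [560.7 302.6] [557.6 301.6  81.1]
hub [557.8 302.2] [557.1 301.3] [557.6 301.7  89.4]
stopbar TL [582.7  38.6]
stopbar BL [472.7  32. ]
jawtop fence [552.6 236.7] [559.8 244. ] [554.4 240.5  40. ]
jawtop near [481.9 229. ] [483.  231.4] [481.9 230.2  51. ]
base TL [593.3 413.2] [592.7 416.4] [593.  415.   15.9]
base TR [623.2 -26.2] [626.3 -20.8] [624.2 -25.2  10.2]
base BR [447.4 -38.6] [448.3 -35.7] [447.2 -37.9  14.8]
base BL [417.6 399.7] [420.7 400.9] [418.  401.   13.5]
fence L top far [575.5 110.5]
fence L near [555.9 109.1] [561.8 110.2] [557.7 109.3  36.7]
```

View pics/crop_c.png

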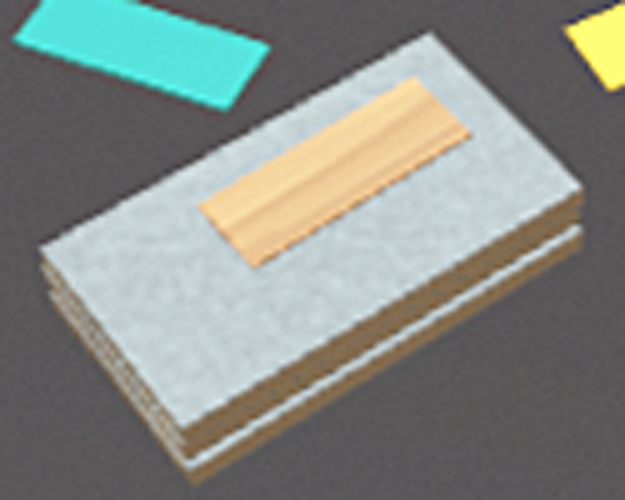

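```bash
python3 - <<'E'
from h import *
t=cv2.imread("pics/top0.png"); s=cv2.imread("pics/scene0.png")
e=cv2.resize(s[230:280,290:350],None,fx=10,fy=10,interpolation=cv2.INTER_CUBIC)
f=cv2.resize(t[190:250,195:265],None,fx=10,fy=10,interpolation=cv2.INTER_CUBIC)
cv2.imwrite("pics/crop_e.png",e);cv2.imwrite("pics/crop_f.png",f)
E
```

```text
(no output)
```

View pics/crop_e.png

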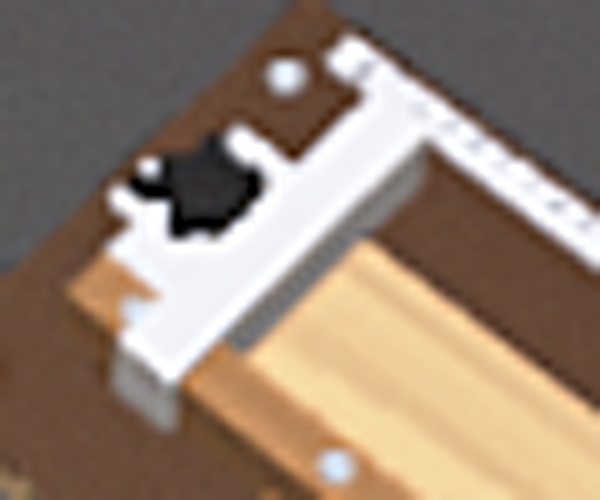

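View pics/crop_f.png

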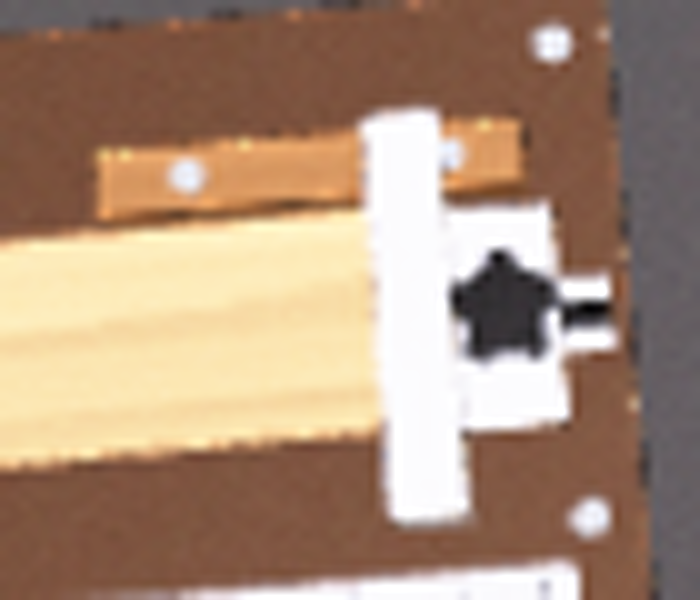

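```bash
python3 - <<'E'
from h import *
E=lambda p:[(p[0]+.5)/10+290-.5,(p[1]+.5)/10+230-.5]
F=lambda p:[(p[0]+.5)/10+195-.5,(p[1]+.5)/10+190-.5]
for nm,p,z in(("slat end near",(365,240),.024),("slat end fence",(245,350),.024),("stop foot near",(420,188),.018),("stop front top near",(428,140),.048),("stop front top far",(172,382),.048),("bottom far",(172,432),.018)):
    print(nm,(ray("scene",E(p),z)[0]*1000).round(1))
for nm,p,z in(("stop top fence",(361,118),.048),("stop top near",(388,522),.048),("slat near",(384,430),.024),("slat fence",(368,210),.024),("fence L far",(96,150),.044),("fence L near foot",(98,218),.044),("fence R",(522,118),.044)):
    print(nm,(ray("top",F(p),z)[0]*1000).round(1))
E
```

```text
slat end near [500.9  34.8  24. ]
slat end fence [550.7  36.6  24. ]
stop foot near [474.1  31.4  18. ]
stop front top near [476.4  33.   48. ]
stop front top far [582.6  38.7  48. ]
bottom far [581.   38.8  18. ]
stop top fence [581.9  39.   48. ]
stop top near [472.1  32.2  48. ]
slat near [499.8  35.1  24. ]
slat fence [560.6  39.3  24. ]
fence L far [575.  111.1  44. ]
fence L near foot [556.4 110.5  44. ]
fence R [581.9  -4.2  44. ]
```

Things that could be mistaken for the loose slat, by top-view pixel:
- Pale slat on the grey pile: (367,199).
- Turquoise slat: (439,199).
- Yellow slat: (361,305).
- Slats in the jig: (203,224).
- Yellow item in the tray: (485,322).

I choose (367,199). The close crop confirms a pale plywood slat on the grey pile at about (582,−326) mm, yaw −3°. The stop face is at about (531,36), the jig is turned about 3.9°, and the knob is at (558,302).

```bash
cat >> h.py <<'E'
from scipy.spatial.transform import Rotation as Ro
def pose():
    o=ctrl.get_obs(); return np.array(o["tool_pos"]),Ro.from_euler("xyz",o["orientation"],degrees=True),o
def togo(xyz,yaw):
    p,R,o=pose(); G=Ro.from_euler("xyz",[180,0,yaw],degrees=True)
    d=R.inv().apply(np.array(xyz)-p); w=(R.inv()*G).as_rotvec()
    print("pos",p.round(4),"rpy",o["orientation"].round(2),"F",o["force"].round(1),"open",round(o["opening"],4),"t",round(o["clock"],2),"q6",o["joint_pos"][5].round(1))
    print("turn",w.round(4),"shift",d.round(4),"rows",round(max(np.linalg.norm(d)/.0417,np.degrees(np.linalg.norm(w))/7.16),1))
E
python3 -m creep '[[0,0,-0.316,0.661,0.769,0.1,0],[0,0,-0.316,0.661,0.769,0.1,0],[0,0,-0.316,0.661,0.769,0.1,0],[0,0,-0.316,0.661,0.769,0.1,0],[0,0,-0.316,0.661,0.769,0.1,0],[0,0,-0.316,0.661,0.769,0.1,0],[0,0,-0.316,0.661,0.769,0.1,0],[0,0,-0.316,0.661,0.769,0.1,0],[0,0,-0.316,0.661,0.769,0.1,0],[0,0,-0.316,0.661,0.769,0.1,0],[0,0,-0.316,0.661,0.769,0.1,0],[0,0,-0.316,0.661,0.769,0.1,0]]'
python3 -c "
from h import *
togo([.582,-.326,.19],-3)"
```

```text
clock: 1.1
tool_pos: [0.4098, 0.1587, 0.243]
orientation: [-180.0, -0.0, -3.0]
force: [1.4, 0.5, -0.3]
opening: 0.0133
pos [0.4098 0.1587 0.243 ] rpy [-1.7998e+02 -1.0000e-02 -2.9900e+00] F [ 1.4  0.5 -0.3] open 0.0133 t 1.1 q6 40.0
turn [-0.0003 -0.0002  0.0002] shift [0.1973 0.475  0.0529] rows 12.4
```

```bash
python3 -m creep '[[0,0,0,0.197,0.475,0.053,0],[0,0,0,0.197,0.475,0.053,0],[0,0,0,0.197,0.475,0.053,0],[0,0,0,0.197,0.475,0.053,0],[0,0,0,0.197,0.475,0.053,0],[0,0,0,0.197,0.475,0.053,0],[0,0,0,0.197,0.475,0.053,0],[0,0,0,0.197,0.475,0.053,0],[0,0,0,0.197,0.475,0.053,0],[0,0,0,0.197,0.475,0.053,0],[0,0,0,0.197,0.475,0.053,0],[0,0,0,0.197,0.475,0.053,0]]'
python3 -c "
from h import *
togo([.582,-.326,.128],-3)"
```

```text
clock: 2.1
tool_pos: [0.576, -0.3103, 0.1911]
orientation: [-180.0, 0.0, -3.0]
force: [0.8, 1.0, 0.8]
opening: 0.0006
pos [ 0.576  -0.3103  0.1911] rpy [-1.7999e+02  4.0000e-02 -3.0400e+00] F [0.8 1.  0.8] open 0.0006 t 2.1 q6 98.2
turn [-0.0002  0.0007 -0.0006] shift [0.0069 0.0154 0.0631] rows 1.6
```

```bash
python3 -m creep '[[0,0,0,0.007,0.0155,0.035,0],[0,0,0,0.007,0.0155,0.063,0],[0,0,0,0.007,0.0155,0.063,0],[0,0,0,0.007,0.0155,0.063,0]]'
python3 -m creep '[[0,0,0,0,0,0.002,0],[0,0,0,0,0,0.004,0],[0,0,0,0,0,0.005,0],[0,0,0,0,0,0.006,0]]'
python3 -c "
from h import *
togo([.582,-.326,.123],-3)"
```

```text
clock: 2.43
tool_pos: [0.5812, -0.3243, 0.1271]
orientation: [-180.0, 0.2, -3.1]
force: [-0.5, 0.2, 0.4]
opening: 0.0002
clock: 2.77
tool_pos: [0.5822, -0.3235, 0.1234]
orientation: [180.0, -0.0, -3.0]
force: [0.5, 0.3, -0.1]
opening: 0.0003
pos [ 0.5822 -0.3235  0.1234] rpy [ 1.80e+02 -4.00e-02 -2.99e+00] F [ 0.5  0.3 -0.1] open 0.0003 t 2.77 q6 99.3
turn [ 0.0001 -0.0008  0.0002] shift [-0.0001  0.0025  0.0004] rows 0.1
```

```bash
python3 -m creep '[[0,0,0,0,0,0.001,0],[0,0,0,0,0,0.0015,0],[0,0,0,0,0,0.002,0]]'
```

```text
clock: 3.02
tool_pos: [0.5822, -0.3236, 0.1229]
orientation: [180.0, -0.1, -3.0]
force: [-4.7, 4.9, 15.7]
opening: 0.0003
```

```bash
python3 -m creep '[[0,0,0,-0.004,0,0,0],[0,0,0,-0.011,0,0,0],[0,0,0,-0.018,0,0,0],[0,0,0,-0.025,0,0,0],[0,0,0,-0.033,0,0,0],[0,0,0,-0.041,0,0,0],[0,0,0,-0.049,0,0,0],[0,0,0,-0.057,0,0,0],[0,0,0,-0.065,0,0,0],[0,0,0,-0.071,0,0,0],[0,0,0,-0.076,0,0,0],[0,0,0,-0.076,0,0,0]]'
python3 -m creep '[[0,0,0,0,0,-0.01,0],[0,0,0,0.02,0,-0.04,0],[0,0,0,0.06,0,-0.08,1],[0,0,0,0.1,0,-0.1,1],[0,0,0,0.12,0,-0.1,1],[0,0,0,0.12,0,-0.1,1]]'
python3 - <<'E'
from h import *
im=ctrl.snapshot("top");cv2.imwrite("pics/top1.png",im)
s=ctrl.snapshot("scene");cv2.imwrite("pics/scene1.png",s)
a=cv2.resize(im[110:270,300:410],None,fx=3.6,fy=3.6,interpolation=cv2.INTER_CUBIC)
b=cv2.resize(s[130:260,130:290],None,fx=4,fy=4,interpolation=cv2.INTER_CUBIC)[:576]
a=a[:520,:];b=b[:520]
cv2.imwrite("pics/c1.png",np.hstack([a,b])[:, :1040] if 0 else cv2.resize(np.hstack([a,b]),None,fx=.75,fy=.75))
togo([.45,-.32,.128],-3)
E
```

```text
clock: 4.02
tool_pos: [0.5074, -0.3204, 0.1229]
orientation: [179.9, -0.3, -3.0]
force: [1.0, -0.4, 8.1]
opening: 0.0005
clock: 4.52
tool_pos: [0.6317, -0.3266, 0.2242]
orientation: [179.9, -0.3, -2.9]
force: [0.1, 0.0, -0.2]
opening: 0.0215
pos [ 0.6267 -0.3258  0.2209] rpy [-1.7998e+02  1.0000e-02 -2.9900e+00] F [-0.8  1.  -0.3] open 0.0296 t 4.62 q6 98.7
turn [-0.0004  0.0002  0.0001] shift [-0.1768  0.0034  0.0929] rows 4.8
```

View pics/c1.png

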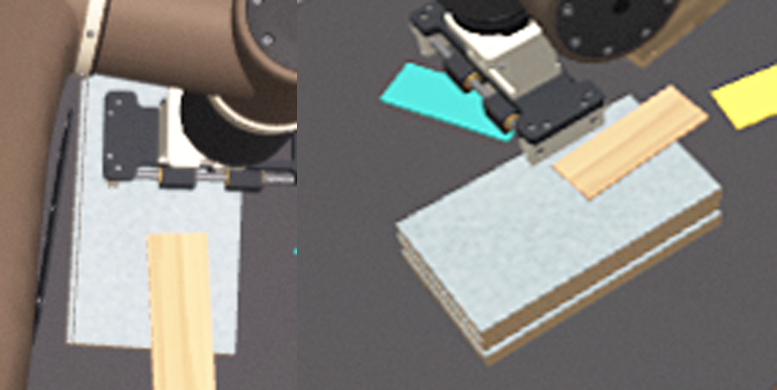

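The slat now hangs over the pile's near edge. I'll measure where it lies.

```bash
python3 - <<'E'
from meas import *
t=cv2.imread("pics/top1.png"); s=cv2.imread("pics/scene1.png")
for n,im,r in(("top",t,(335,170,385,262)),("scene",s,(185,150,310,215))):
    h=cv2.cvtColor(im,cv2.COLOR_BGR2HSV); m=cv2.inRange(h,(12,50,140),(28,150,255))
    print(n,rects(n,im,m,r,.057))
    m2=np.zeros_like(m);m2[r[1]:r[3],r[0]:r[2]]=m[r[1]:r[3],r[0]:r[2]]
    ys,xs=np.nonzero(m2);print(xs.min(),xs.max(),ys.min(),ys.max())
E
```

```text
top [(508.1, -322.7, 159.9, 63.4, 1.2, 1259.5)]
340 384 172 256
scene [(509.1, -323.5, 161.7, 62.6, 0.21, 749.5)]
187 309 150 214
```

```bash
python3 -m creep '[[0,0,0,0,0,-0.01,1],[0,0,-0.035,-0.04,0.002,-0.01,1],[0,0,-0.07,-0.08,0.003,0,1],[0,0,-0.07,-0.12,0.006,0,1],[0,0,-0.07,-0.16,0.008,0.01,1],[0,0,-0.07,-0.175,0.008,0.03,1],[0,0,-0.07,-0.175,0.008,0.03,1],[0,0,-0.07,-0.175,0.008,0.03,1]]'
python3 -c "
from h import *
togo([.452,-.3238,.1165],1)"
```

```text
clock: 5.28
tool_pos: [0.4488, -0.325, 0.1913]
orientation: [-180.0, 0.1, 0.9]
force: [0.4, 0.2, 0.7]
opening: 0.0827
pos [ 0.4488 -0.325   0.1913] rpy [-1.7999e+02  6.0000e-02  9.3000e-01] F [0.4 0.2 0.7] open 0.0827 t 5.28 q6 106.6
turn [-0.0003  0.001  -0.0012] shift [ 0.0033 -0.0012  0.0748] rows 1.8
```

```bash
python3 -m creep '[[0,0,0,0.003,-0.001,0.01,1],[0,0,0,0.003,-0.001,0.03,1],[0,0,0,0.003,-0.001,0.05,1],[0,0,0,0.003,-0.001,0.063,1],[0,0,0,0.003,-0.001,0.071,1],[0,0,0,0.003,-0.001,0.0748,1],[0,0,0,0.003,-0.001,0.0748,1],[0,0,0,0.003,-0.001,0.0748,1]]'
python3 - <<'E'
from h import *
togo([.452,-.3238,.1165],1)
im=ctrl.snapshot("scene");cv2.imwrite("pics/scene2.png",cv2.resize(im[80:230,160:340],None,fx=4,fy=4,interpolation=cv2.INTER_CUBIC))
E
```

```text
clock: 5.95
tool_pos: [0.4545, -0.3241, 0.1164]
orientation: [180.0, -0.0, 1.0]
force: [0.3, 0.4, 0.4]
opening: 0.0874
pos [ 0.4545 -0.3241  0.1164] rpy [ 1.7998e+02 -2.0000e-02  1.0100e+00] F [0.3 0.4 0.4] open 0.0874 t 5.95 q6 106.4
turn [ 0.0004 -0.0004  0.0002] shift [-0.0025 -0.0004 -0.0001] rows 0.1
```

View pics/scene2.png

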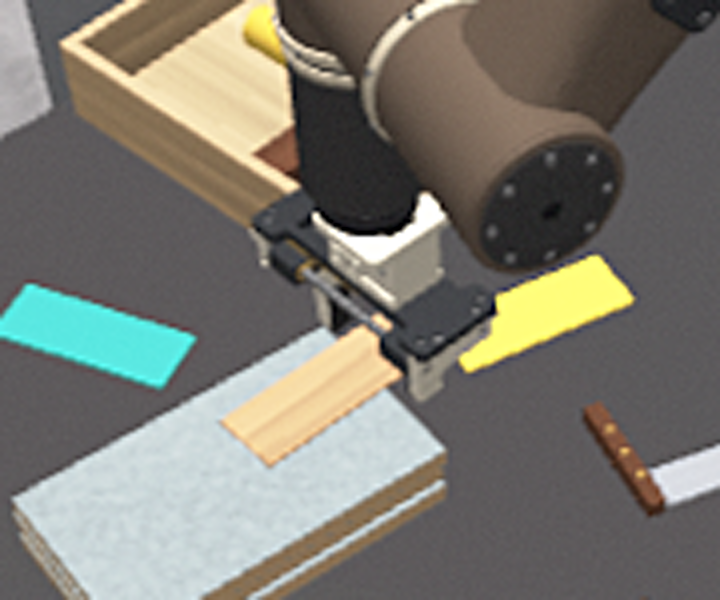

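Each finger is on one side of the overhanging end, near (400,370) in the crop. I'll close on it.

```bash
python3 -m creep '[[0,0,0,0,0,0,0.85],[0,0,0,0,0,0,0.75],[0,0,0,0,0,0,0.7],[0,0,0,0,0,0,0.62],[0,0,0,0,0,0,0.62],[0,0,0,0,0,0,0.62],[0,0,0,0,0,0,0.62]]'
```

```text
clock: 6.58
tool_pos: [0.4539, -0.3241, 0.1162]
orientation: [180.0, -0.0, 1.0]
force: [-0.6, -0.2, 0.7]
opening: 0.0593
```

```bash
python3 -m creep '[[0,0,0,0,0,0,0.6],[0,0,0,0,0,-0.01,0.6],[0,0,0,0,0,-0.025,0.6],[0,0,0,0,0,-0.05,0.6],[0,0,0,0,0,-0.07,0.6],[0,0,0,0,0,-0.07,0.6]]'
python3 - <<'E'
from h import *
im=ctrl.snapshot("scene");cv2.imwrite("pics/scene3.png",cv2.resize(im[80:230,160:340],None,fx=4,fy=4,interpolation=cv2.INTER_CUBIC))
im=ctrl.snapshot("top");cv2.imwrite("pics/top3.png",im)
togo([.452,-.3238,.1165],1)
E
```

```text
clock: 7.08
tool_pos: [0.4557, -0.3249, 0.1909]
orientation: [179.8, -0.3, 1.0]
force: [1.1, 0.1, 0.0]
opening: 0.0592
pos [ 0.4542 -0.3241  0.1874] rpy [ 1.7997e+02 -1.3000e-01  9.8000e-01] F [-0.1 -0.  -0. ] open 0.0586 t 7.18 q6 106.4
turn [ 0.0006 -0.0023 -0.0003] shift [-0.0023 -0.0004  0.0709] rows 1.7
```

View pics/scene3.png

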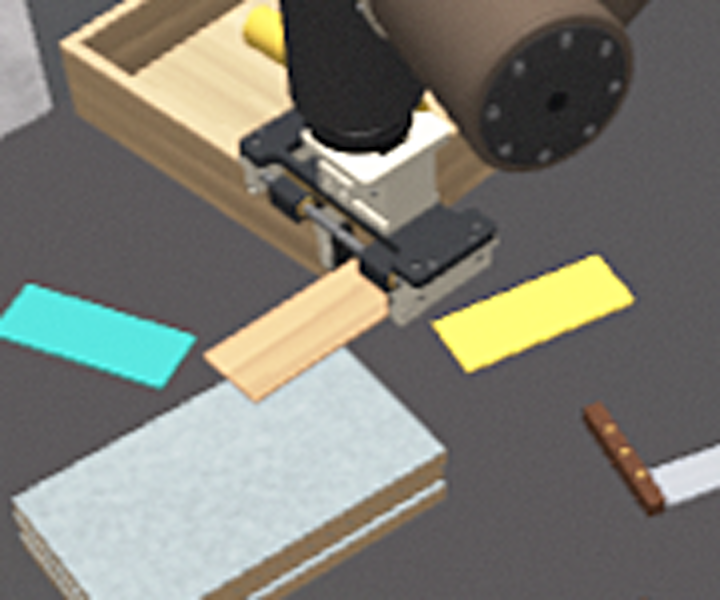

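```bash
python3 - <<'E'
from h import *
im=cv2.imread("pics/top3.png");cv2.imwrite("pics/c3.png",cv2.resize(im[150:270,310:430],None,fx=5,fy=5,interpolation=cv2.INTER_CUBIC))
E
```

```text
(no output)
```

View pics/c3.png

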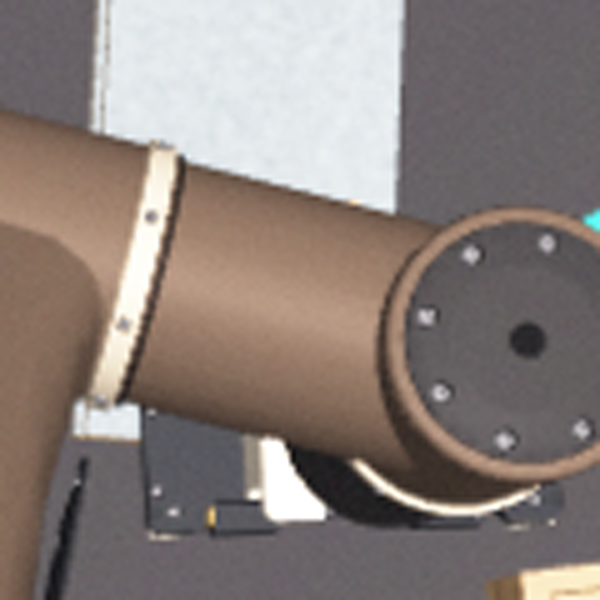

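```bash
python3 - <<'E'
from h import *
p,R,o=pose()
for z in(.126,.129,.132):
  for c in((207,355),(257,401),(386,300)):
    uv=[(c[0]+.5)/4+159.5,(c[1]+.5)/4+79.5]
    w=ray("scene",uv,z)[0]; print(z,(w*1000).round(1),(R.inv().apply(w-p)*1000).round(1))
E
```

```text
0.126 [ 587.  -357.3  126. ] [132.1  35.4  61.7]
0.126 [ 587.7 -297.9  126. ] [133.8 -23.9  61.7]
0.126 [ 455.4 -309.7  126. ] [  1.3 -14.4  61.4]
0.129 [ 588.3 -354.9  129. ] [133.5  33.   58.7]
0.129 [ 589.  -295.7  129. ] [135.2 -26.1  58.7]
0.129 [ 457.2 -307.4  129. ] [  3.1 -16.6  58.4]
0.132 [ 589.7 -352.5  132. ] [134.9  30.7  55.7]
0.132 [ 590.4 -293.5  132. ] [136.6 -28.3  55.7]
0.132 [ 458.9 -305.2  132. ] [  4.9 -18.9  55.4]
```

```bash
python3 -c "
from h import *
togo([.5186,.1762,.19],-86.15)"
```

```text
pos [ 0.4542 -0.3241  0.1874] rpy [ 1.7997e+02 -1.3000e-01  9.8000e-01] F [-0.1 -0.  -0. ] open 0.0586 t 7.18 q6 106.4
turn [-1.3000e-03 -2.3000e-03  1.5207e+00] shift [ 0.073  -0.4991 -0.0027] rows 12.2
```

```bash
python3 -m creep '[[0,0,0.05,0.003,-0.015,-0.005,0.6],[0,0,0.14,0.008,-0.045,-0.01,0.6],[0,0,0.23,0.012,-0.075,-0.01,0.6],[0,0,0.32,0.016,-0.105,-0.01,0.6],[0,0,0.41,0.02,-0.135,-0.01,0.6],[0,0,0.5,0.024,-0.165,-0.01,0.6],[0,0,0.59,0.028,-0.195,-0.01,0.6],[0,0,0.68,0.032,-0.225,-0.01,0.6],[0,0,0.77,0.036,-0.255,-0.01,0.6],[0,0,0.86,0.04,-0.285,-0.01,0.6],[0,0,0.95,0.044,-0.315,-0.01,0.6],[0,0,1.0,0.046,-0.33,-0.01,0.6]]'
python3 -c "
from h import *
togo([.5186,.1762,.18],-86.15)"
```

```text
clock: 8.18
tool_pos: [0.4939, 0.0092, 0.1955]
orientation: [180.0, 0.0, -56.5]
force: [0.3, -0.7, -0.7]
opening: 0.0589
pos [0.4939 0.0092 0.1955] rpy [ 1.7995e+02  2.0000e-02 -5.6520e+01] F [ 0.3 -0.7 -0.7] open 0.0589 t 8.18 q6 9.6
turn [9.000e-04 2.000e-04 5.171e-01] shift [-0.1257 -0.1127  0.0154] rows 4.1
```

```bash
python3 -m creep '[[0,0,0.09,-0.022,-0.02,0,0.6],[0,0,0.18,-0.044,-0.04,0.003,0.6],[0,0,0.27,-0.066,-0.06,0.006,0.6],[0,0,0.36,-0.088,-0.08,0.01,0.6],[0,0,0.44,-0.107,-0.097,0.014,0.6],[0,0,0.49,-0.119,-0.107,0.015,0.6],[0,0,0.517,-0.1257,-0.1127,0.015,0.6],[0,0,0.517,-0.1257,-0.1127,0.015,0.6],[0,0,0.517,-0.1257,-0.1127,0.015,0.6]]'
python3 - <<'E'
from h import *
togo([.5186,.1762,.10],-86.15)
im=ctrl.snapshot("scene");cv2.imwrite("pics/scene4.png",cv2.resize(im[180:380,260:480],None,fx=3,fy=3,interpolation=cv2.INTER_CUBIC))
im=ctrl.snapshot("top");cv2.imwrite("pics/top4.png",cv2.resize(im[150:290,85:285],None,fx=4,fy=4,interpolation=cv2.INTER_CUBIC))
E
```

```text
clock: 8.93
tool_pos: [0.5176, 0.1739, 0.1801]
orientation: [179.9, -0.1, -85.8]
force: [-0.0, -0.7, -0.0]
opening: 0.059
pos [0.5176 0.1739 0.1801] rpy [ 1.799e+02 -5.000e-02 -8.585e+01] F [-0.  -0.7 -0. ] open 0.059 t 8.93 q6 -35.0
turn [ 0.0017 -0.0009  0.0053] shift [-0.0023 -0.0013  0.0801] rows 1.9
```

View pics/scene4.png

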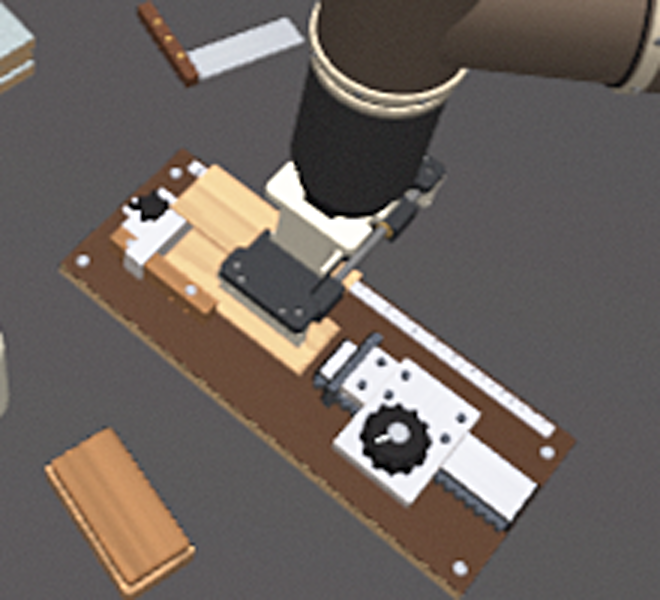

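View pics/top4.png

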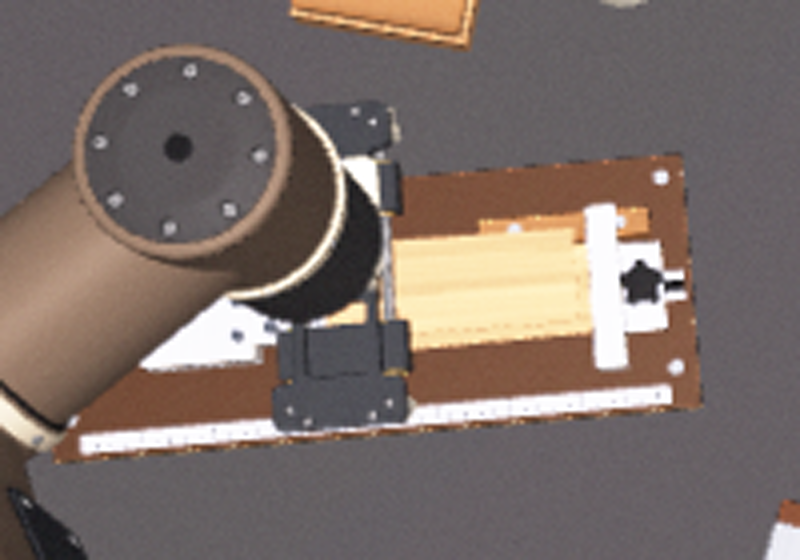

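```bash
python3 - <<'E'
from h import *
p,R,o=pose()
print(p,o["orientation"])
yh=np.array([-.067,.9977,0]);xh=np.array([.9977,.067,0]);O=np.array([.531,.0357,0])
for c in((573,231),(580,338)):
    uv=[(c[0]+.5)/4+84.5,(c[1]+.5)/4+149.5]
    for z in(.121,.125):
        w=ray("top",uv,z)[0]; print((w*1000).round(1),(R.inv().apply(w-p)*1000).round(1),((w-O)@xh*1000).round(1),((w-O)@yh*1000).round(1))
for c in((168,212),(215,166),(280,208)):
    uv=[(c[0]+.5)/3+259.5,(c[1]+.5)/3+179.5]
    w=ray("scene",uv,.121)[0]; print("s",(w*1000).round(1),(R.inv().apply(w-p)*1000).round(1),((w-O)@xh*1000).round(1),((w-O)@yh*1000).round(1))
E
```

```text
[0.51772783 0.1731478  0.1805773 ] [ 1.79938701e+02 -3.24717855e-02 -8.59073119e+01]
[553.  40. 121.] [135.3 -25.7  59.6] 22.2 2.8
[552.3  39.6 125. ] [135.6 -25.   55.6] 21.5 2.5
[483.9  35.7 121. ] [134.6  43.4  59.7] -46.9 3.2
[483.5  35.4 125. ] [134.9  43.9  55.7] -47.4 2.9
s [560.8  45.  121. ] [130.9 -33.9  59.6] 30.3 7.2
s [497.1  40.  121. ] [131.3  30.   59.7] -33.5 6.6
s [487.6 107.8 121. ] [63.  34.7 59.7] -38.5 74.9
```

```bash
python3 -m creep '[[0,0,0.005,-0.004,0,0.01,0.6],[0,0,0.005,-0.004,0,0.03,0.6],[0,0,0.005,-0.004,0,0.05,0.6],[0,0,0.005,-0.004,0,0.065,0.6],[0,0,0.005,-0.004,0,0.077,0.6],[0,0,0.005,-0.004,0,0.085,0.6],[0,0,0.005,-0.004,0,0.088,0.6],[0,0,0.005,-0.004,0,0.088,0.6]]'
python3 - <<'E'
from h import *
togo([.5186,.1782,.0862],-86.15)
im=ctrl.snapshot("scene");cv2.imwrite("pics/scene5.png",cv2.resize(im[220:340,280:440],None,fx=5,fy=5,interpolation=cv2.INTER_CUBIC))
im=ctrl.snapshot("top");cv2.imwrite("pics/top5.png",cv2.resize(im[180:270,150:270],None,fx=6,fy=6,interpolation=cv2.INTER_CUBIC))
E
```

```text
clock: 9.7
tool_pos: [0.5176, 0.1773, 0.0922]
orientation: [179.9, -0.0, -86.2]
force: [0.2, -0.8, 0.2]
opening: 0.0589
pos [0.5176 0.1773 0.0922] rpy [ 1.7993e+02 -4.0000e-02 -8.6250e+01] F [ 0.2 -0.8  0.2] open 0.0589 t 9.7 q6 -35.7
turn [ 0.0012 -0.0008 -0.0017] shift [-0.0008 -0.0011  0.006 ] rows 0.1
```

View pics/scene5.png

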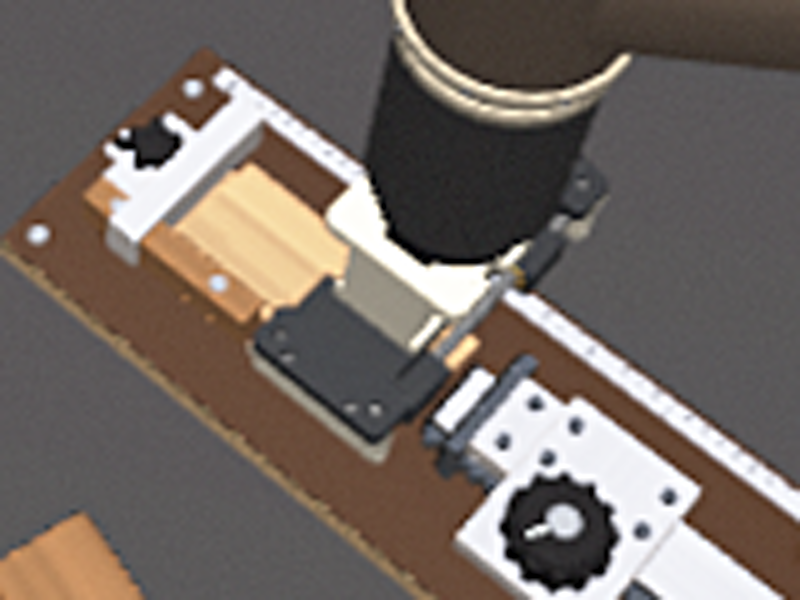

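View pics/top5.png

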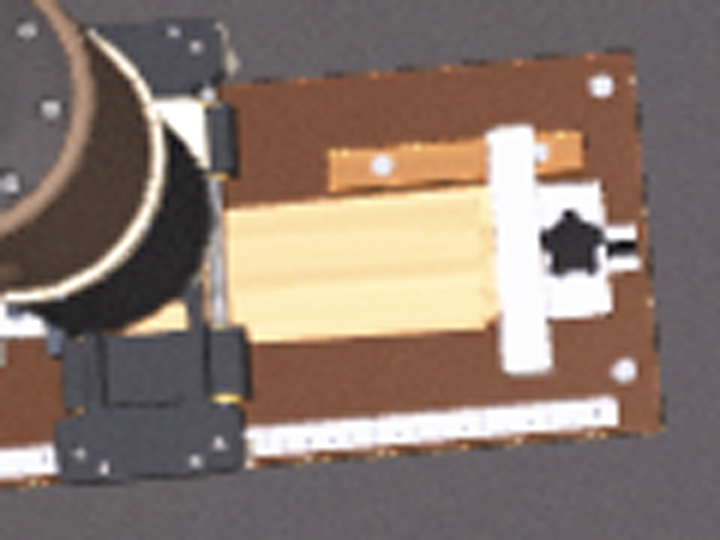

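```bash
python3 -m creep '[[0,0,0,0,0,0.002,0.6],[0,0,0,0,0,0.004,0.6],[0,0,0,0,0,0.005,0.6],[0,0,0,0,0,0.0055,0.6],[0,0,0,0,0,0.0055,0.6]]'
```

```text
clock: 10.22
tool_pos: [0.5187, 0.1782, 0.0893]
orientation: [-179.9, 0.0, -86.2]
force: [-4.2, -1.6, 13.8]
opening: 0.0586
```

```bash
python3 -m creep '[[0,0,0,0,0,-0.003,0.6],[0,0,0,0,-0.001,-0.003,0.6],[0,0,0,0,-0.002,-0.003,0.6],[0,0,0,0,-0.002,-0.003,0.6]]'
python3 -c "
from h import *
togo([.5186,.1782,.0862],-86.15);print(pose()[2]['moment'])"
```

```text
clock: 10.55
tool_pos: [0.52, 0.178, 0.0904]
orientation: [-180.0, 0.0, -86.2]
force: [0.8, -0.8, -0.6]
opening: 0.0593
pos [0.52   0.178  0.0904] rpy [-180.      0.    -86.22] F [ 0.8 -0.8 -0.6] open 0.0593 t 10.55 q6 -35.5
turn [-0.0001  0.     -0.0012] shift [-0.0003  0.0014  0.0042] rows 0.1
[ 0.06712061 -0.03703136 -0.036985  ]
```

```bash
python3 -m creep '[[0,0,0,0,-0.001,0,0.6],[0,0,0,0,-0.0015,0,0.6],[0,0,0,0,-0.0015,0,0.6]]'
python3 -m creep '[[0,0,0,0,-0.001,0,0.6],[0,0,0,0,-0.001,0,0.6],[0,0,0,0,-0.001,0,0.6]]'
```

```text
clock: 10.8
tool_pos: [0.5214, 0.178, 0.0903]
orientation: [180.0, -0.0, -86.2]
force: [0.2, 0.4, -0.4]
opening: 0.059
clock: 11.05
tool_pos: [0.5224, 0.1781, 0.0905]
orientation: [180.0, -0.0, -86.2]
force: [0.9, -0.4, -0.3]
opening: 0.059
```

```bash
python3 -m creep '[[0,0,0,0,-0.001,0,0.6],[0,0,0,0,-0.001,0,0.6],[0,0,0,0,-0.001,0,0.6]]'
python3 -m creep '[[0,0,0,0,-0.001,0,0.6],[0,0,0,0,-0.001,0,0.6],[0,0,0,0,-0.001,0,0.6]]'
python3 - <<'E'
from h import *
im=ctrl.snapshot("top");cv2.imwrite("pics/top6.png",cv2.resize(im[180:270,150:270],None,fx=6,fy=6,interpolation=cv2.INTER_CUBIC))
E
```

```text
clock: 11.3
tool_pos: [0.5232, 0.1781, 0.0904]
orientation: [180.0, -0.0, -86.2]
force: [-0.4, -0.4, 0.6]
opening: 0.0588
clock: 11.55
tool_pos: [0.5237, 0.1782, 0.0902]
orientation: [179.9, -0.0, -86.2]
force: [-5.2, 1.7, 0.0]
opening: 0.0592
```

View pics/top6.png

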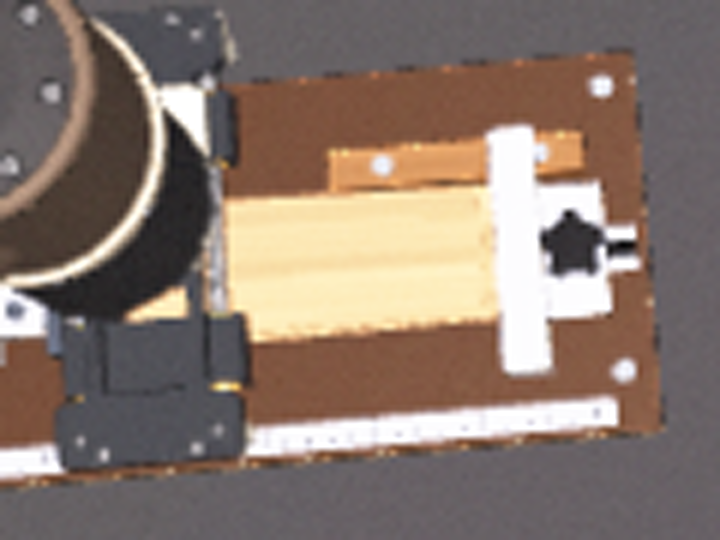

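```bash
python3 -m creep '[[0,0,0,0,0.0005,0.001,0.6],[0,0,0,0,0.0005,0.002,0.6],[0,0,0,0,0.0005,0.003,0.6],[0,0,0,0,0.0005,0.003,0.6]]'
python3 -c "
from h import *
togo([.5186,.1782,.0862],-86.15);print(pose()[2]['moment'])"
```

```text
clock: 11.93
tool_pos: [0.5237, 0.1782, 0.0895]
orientation: [-180.0, -0.0, -86.2]
force: [-11.0, 0.5, 23.3]
opening: 0.0591
pos [0.5237 0.1782 0.0895] rpy [-1.7999e+02 -2.0000e-02 -8.6190e+01] F [-11.    0.5  23.3] open 0.0591 t 11.93 q6 -35.3
turn [-0.0001 -0.0003 -0.0007] shift [-0.0003  0.0051  0.0033] rows 0.1
[ 0.22367886  4.79126577 -0.31343027]
```

```bash
python3 -m creep '[[0,0,0,0,0.0005,-0.001,0.6],[0,0,0,0,0.0005,-0.0025,0.6],[0,0,0,0,0.0005,-0.0025,0.6],[0,0,0,0,0.0005,-0.0025,0.6]]'
python3 - <<'E'
from h import *
togo([.5186,.1782,.0862],-86.15)
im=ctrl.snapshot("scene");cv2.imwrite("pics/scene7.png",cv2.resize(im[240:320,300:400],None,fx=7,fy=7,interpolation=cv2.INTER_CUBIC))
E
```

```text
clock: 12.27
tool_pos: [0.5234, 0.1781, 0.09]
orientation: [-180.0, -0.0, -86.2]
force: [-3.3, 0.1, -0.1]
opening: 0.0589
pos [0.5234 0.1781 0.09  ] rpy [-180.     -0.    -86.22] F [-3.3  0.1 -0.1] open 0.0589 t 12.27 q6 -35.3
turn [-0.0001 -0.     -0.0011] shift [-0.0004  0.0048  0.0038] rows 0.1
```

View pics/scene7.png

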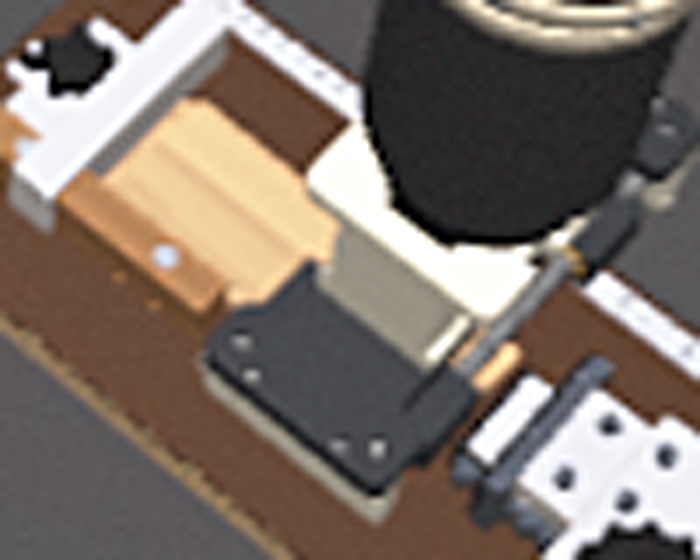

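```bash
python3 -m creep '[[0,0,0,0,0.0005,0,0.6],[0,0,0,0,0.0005,0,0.7],[0,0,0,0,0.0005,0,0.85],[0,0,0,0,0.0005,0,1],[0,0,0,0,0.0005,0,1],[0,0,0,0,0.0005,0,1],[0,0,0,0,0.0005,0,1]]'
python3 -m creep '[[0,0,0,0,0,-0.01,1],[0,0,0,0,0,-0.04,1],[0,0,0,0,0,-0.08,1],[0,0,0,-0.03,0.0,-0.1,1],[0,0,0,-0.07,0,-0.1,1],[0,0,0,-0.11,0,-0.1,1],[0,0,0,-0.12,0,-0.1,1],[0,0,0,-0.12,0,-0.1,1]]'
python3 - <<'E'
from h import *
togo([.5186,.1782,.0862],-86.15)
im=ctrl.snapshot("scene");cv2.imwrite("pics/s8.png",im);cv2.imwrite("pics/scene8.png",cv2.resize(im[230:320,290:400],None,fx=6,fy=6,interpolation=cv2.INTER_CUBIC))
im=ctrl.snapshot("top");cv2.imwrite("pics/t8.png",im);cv2.imwrite("pics/top8.png",cv2.resize(im[180:270,150:270],None,fx=6,fy=6,interpolation=cv2.INTER_CUBIC))
E
```

```text
clock: 12.9
tool_pos: [0.523, 0.1782, 0.0901]
orientation: [-180.0, 0.0, -86.2]
force: [-1.5, 0.3, -1.0]
opening: 0.0862
clock: 13.57
tool_pos: [0.5148, 0.3009, 0.1909]
orientation: [-179.9, 0.1, -86.0]
force: [0.5, -0.9, 1.0]
opening: 0.0877
pos [0.5148 0.3009 0.1909] rpy [-1.7993e+02  6.0000e-02 -8.6040e+01] F [ 0.5 -0.9  1. ] open 0.0877 t 13.57 q6 -45.1
turn [-0.0012  0.001   0.0019] shift [0.1227 0.0048 0.1046] rows 3.9
```

View pics/scene8.png

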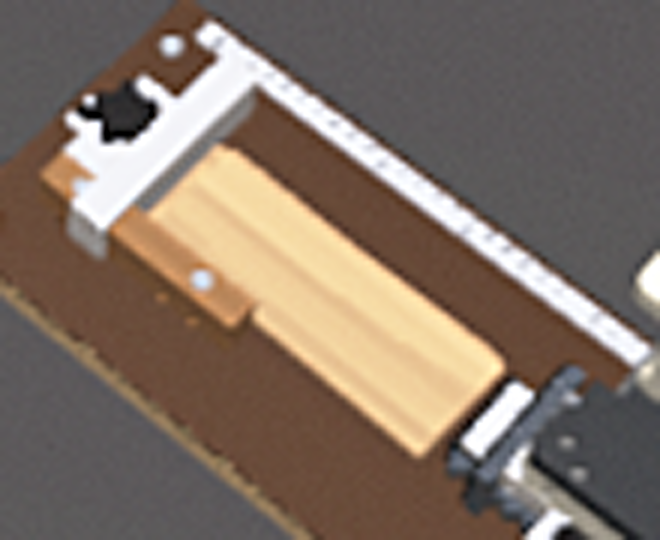

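View pics/top8.png

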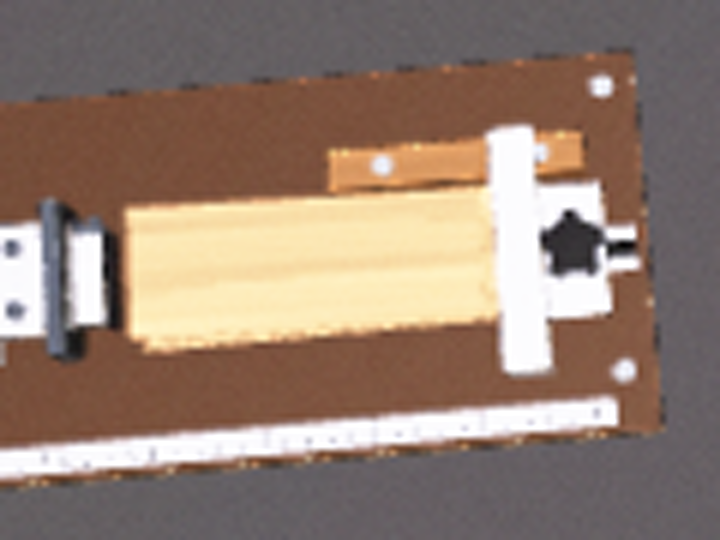

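```bash
python3 - <<'E'
from h import *
F=lambda p:[(p[0]+.5)/6+149.5,(p[1]+.5)/6+179.5]
S=lambda p:[(p[0]+.5)/6+289.5,(p[1]+.5)/6+229.5]
O=np.array([.5333,.0357,0]);yh=np.array([-.067,.9977,0]);xh=np.array([.9977,.067,0])
def pr(nm,w): print(nm,(w[:2]*1000).round(1),"stop:",round((w-O*[1,1,0]-[0,0,w[2]])@xh*1000,1),round((w-O-[0,0,w[2]])@yh*1000,1))
for nm,p,z in(("up jaw fence",(126,208),.027),("up jaw near",(130,340),.027),("low jaw near",(146,352),.024),("fence edge",(330,190),.044),("up fence at330",(330,194),.027),("jaw face r",(115,235),.045),("jaw",(117,325),.04)): pr(nm,ray("top",F(p),z)[0])
for nm,p,z in(("up jaw fence",(418,455),.027),("up jaw near",(502,360),.027),("up stop near",(222,148),.027),("fence end top",(243,307),.044)): pr("s "+nm,ray("scene",S(p),z)[0])
togo([.460,.0836,.13],-86.15)
im=cv2.imread("pics/t8.png");cv2.imwrite("pics/c8.png",cv2.resize(im[205:250,160:205],None,fx=12,fy=12,interpolation=cv2.INTER_CUBIC))
E
```

```text
up jaw fence [552.7 204.9] stop: 30.7 167.5
up jaw near [492.3 202.2] stop: -29.8 168.9
low jaw near [487.  195.5] stop: -35.4 162.5
fence edge [556.6 109.9] stop: 28.3 72.4
up fence at330 [557.6 112.1] stop: 29.4 74.6
jaw face r [537.7 206.1] stop: 15.8 169.7
jaw [497.6 205.6] stop: -24.2 171.9
s up jaw fence [552.3 203.3] stop: 30.2 165.9
s up jaw near [490.9 198.7] stop: -31.3 165.4
s up stop near [502.9  38.4] stop: -30.1 4.8
s fence end top [563.3 107.3] stop: 34.7 69.4
pos [0.5146 0.2981 0.1903] rpy [ 1.7999e+02 -1.0000e-02 -8.6150e+01] F [-0.2 -0.3  0.8] open 0.0879 t 13.67 q6 -45.1
turn [ 0.0002 -0.0001 -0.0001] shift [0.2104 0.0689 0.0604] rows 5.5
```

View pics/c8.png

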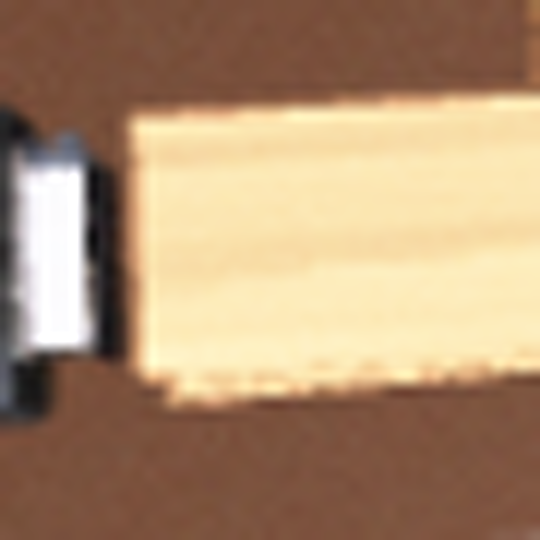

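```bash
python3 -m creep '[[0,0,0,0.04,0.013,0.01,0],[0,0,0,0.08,0.026,0.02,0],[0,0,0,0.12,0.04,0.03,0],[0,0,0,0.16,0.054,0.035,0],[0,0,0,0.19,0.064,0.05,0],[0,0,0,0.21,0.069,0.06,0],[0,0,0,0.21,0.069,0.06,0],[0,0,0,0.21,0.069,0.06,0],[0,0,0,0.21,0.069,0.06,0],[0,0,0,0.21,0.069,0.06,0],[0,0,0,0.21,0.069,0.06,0]]'
python3 -c "
from h import *
togo([.460,.0836,.0865],-86.15)"
```

```text
clock: 14.58
tool_pos: [0.4605, 0.0845, 0.1305]
orientation: [-179.9, 0.0, -86.2]
force: [-0.3, 0.0, -0.3]
opening: 0.0196
pos [0.4605 0.0845 0.1305] rpy [-1.7995e+02  3.0000e-02 -8.6180e+01] F [-0.3  0.  -0.3] open 0.0196 t 14.58 q6 -30.8
turn [-0.0009  0.0004 -0.0005] shift [0.0009 0.0006 0.044 ] rows 1.1
```

```bash
python3 -m creep '[[0,0,0,0,0,0.01,0],[0,0,0,0,0,0.025,0],[0,0,0,0,0,0.036,0],[0,0,0,0,0,0.041,0],[0,0,0,0,0,0.0435,0],[0,0,0,0,0,0.0435,0]]'
python3 - <<'E'
from h import *
togo([.470,.0836,.0865],-86.15)
im=ctrl.snapshot("top");cv2.imwrite("pics/top9.png",cv2.resize(im[180:270,150:270],None,fx=6,fy=6,interpolation=cv2.INTER_CUBIC))
E
```

```text
clock: 15.08
tool_pos: [0.46, 0.0841, 0.0863]
orientation: [180.0, -0.0, -86.2]
force: [-0.1, 0.1, 0.7]
opening: 0.0009
pos [0.46   0.0841 0.0863] rpy [ 1.7996e+02 -3.0000e-02 -8.6180e+01] F [-0.1  0.1  0.7] open 0.0009 t 15.08 q6 -30.8
turn [ 0.0006 -0.0005 -0.0005] shift [ 0.0012 -0.01   -0.0002] rows 0.2
```

View pics/top9.png

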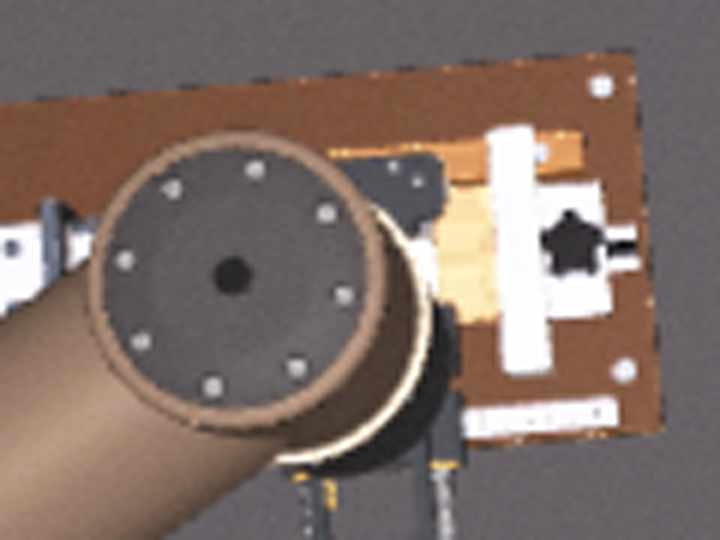

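Clear so far: tool +x is about −y in the world, and −y in the tool is towards the fence. I'll creep towards the fence.

```bash
python3 -m creep '[[0,0,0,0,-0.003,0,0],[0,0,0,0,-0.006,0,0],[0,0,0,0,-0.009,0,0],[0,0,0,0,-0.011,0,0],[0,0,0,0,-0.012,0,0],[0,0,0,0,-0.013,0,0]]'
python3 -m creep '[[0,0,0,0,-0.001,0,0],[0,0,0,0,-0.002,0,0],[0,0,0,0,-0.002,0,0]]'
python3 -m creep '[[0,0,0,0,-0.001,0,0],[0,0,0,0,-0.002,0,0],[0,0,0,0,-0.002,0,0]]'
```

```text
clock: 15.63
tool_pos: [0.4731, 0.0846, 0.0866]
orientation: [-180.0, 0.0, -86.2]
force: [0.2, 0.8, 0.8]
opening: 0.0005
clock: 15.88
tool_pos: [0.4751, 0.0848, 0.0865]
orientation: [-180.0, -0.0, -86.2]
force: [-0.3, 0.3, 0.2]
opening: 0.0005
clock: 16.13
tool_pos: [0.4771, 0.085, 0.0866]
orientation: [-180.0, 0.0, -86.2]
force: [0.5, 0.1, 0.1]
opening: 0.0006
```

```bash
python3 -m creep '[[0,0,0,0,-0.001,0,0],[0,0,0,0,-0.0015,0,0],[0,0,0,0,-0.0015,0,0]]'
python3 -m creep '[[0,0,0,0,-0.001,0,0],[0,0,0,0,-0.001,0,0],[0,0,0,0,-0.001,0,0]]'
python3 -m creep '[[0,0,0,0,-0.001,0,0],[0,0,0,0,-0.001,0,0],[0,0,0,0,-0.001,0,0]]'
```

```text
clock: 16.38
tool_pos: [0.4785, 0.085, 0.0865]
orientation: [-180.0, 0.0, -86.2]
force: [0.9, -0.4, 0.3]
opening: 0.0005
clock: 16.63
tool_pos: [0.4795, 0.0851, 0.0865]
orientation: [-180.0, 0.0, -86.2]
force: [-0.4, -0.4, -0.0]
opening: 0.0004
clock: 16.88
tool_pos: [0.4805, 0.0852, 0.0865]
orientation: [-180.0, 0.0, -86.2]
force: [-0.5, -0.2, -0.8]
opening: 0.0003
```

```bash
python3 - <<'E'
from h import *
im=ctrl.snapshot("scene");cv2.imwrite("pics/scene10.png",cv2.resize(im[230:320,290:400],None,fx=6,fy=6,interpolation=cv2.INTER_CUBIC))
E
```

```text
(no output)
```

View pics/scene10.png

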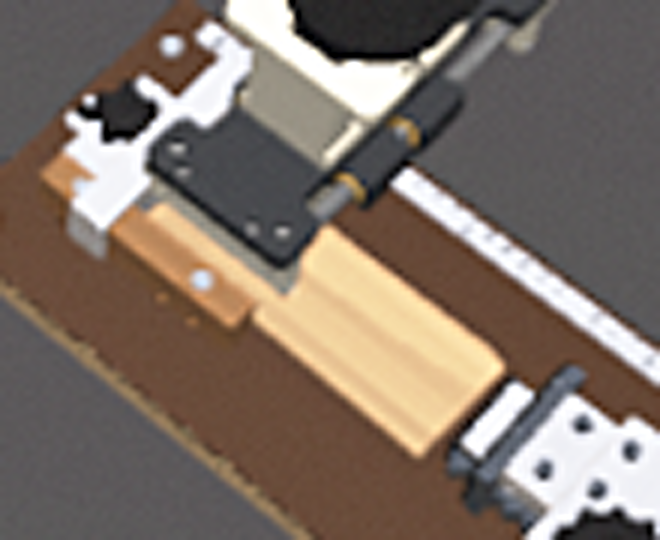

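```bash
for i in 1; do :; done; python3 -m creep '[[0,0,0,0,-0.001,0,0],[0,0,0,0,-0.001,0,0]]'
python3 -m creep '[[0,0,0,0,-0.001,0,0],[0,0,0,0,-0.001,0,0]]'
python3 -m creep '[[0,0,0,0,-0.001,0,0],[0,0,0,0,-0.001,0,0]]'
```

```text
clock: 17.1
tool_pos: [0.4814, 0.0851, 0.0865]
orientation: [180.0, -0.0, -86.2]
force: [0.4, -0.0, -0.1]
opening: 0.0004
clock: 17.27
tool_pos: [0.4818, 0.085, 0.0863]
orientation: [179.9, -0.0, -86.2]
force: [-2.7, -0.1, 2.1]
opening: 0.0004
clock: 17.43
tool_pos: [0.4821, 0.0848, 0.0862]
orientation: [179.8, -0.0, -86.3]
force: [-6.1, 1.3, 3.7]
opening: 0.0004
```

```bash
python3 -m creep '[[0,0,0,0,0.005,0,0],[0,0,0,0,0.015,0,0],[0,0,0,0,0.02,-0.02,0],[0,0,0,-0.02,0.02,-0.06,0],[0,0,0,-0.06,0.01,-0.09,1],[0,0,0,-0.1,0,-0.1,1],[0,0,0,-0.14,0,-0.1,1],[0,0,0,-0.18,0,-0.1,1],[0,0,0,-0.2,0,-0.1,1],[0,0,0,-0.2,0,-0.1,1]]'
python3 - <<'E'
from h import *
im=ctrl.snapshot("top");cv2.imwrite("pics/t11.png",im)
a=cv2.resize(im[190:250,165:245],None,fx=9,fy=9,interpolation=cv2.INTER_CUBIC);cv2.imwrite("pics/top11.png",a)
togo([.5,.3,.2],-86)
E
```

```text
clock: 18.27
tool_pos: [0.4701, 0.2898, 0.1869]
orientation: [-179.9, 0.1, -86.0]
force: [0.6, -0.1, -0.5]
opening: 0.0347
pos [0.4696 0.2875 0.1865] rpy [-1.7995e+02  4.0000e-02 -8.6030e+01] F [-0.4 -1.3 -0.3] open 0.039 t 18.32 q6 -47.9
turn [-0.0009  0.0007 -0.0006] shift [-0.0104 -0.0312 -0.0135] rows 0.9
```

View pics/top11.png

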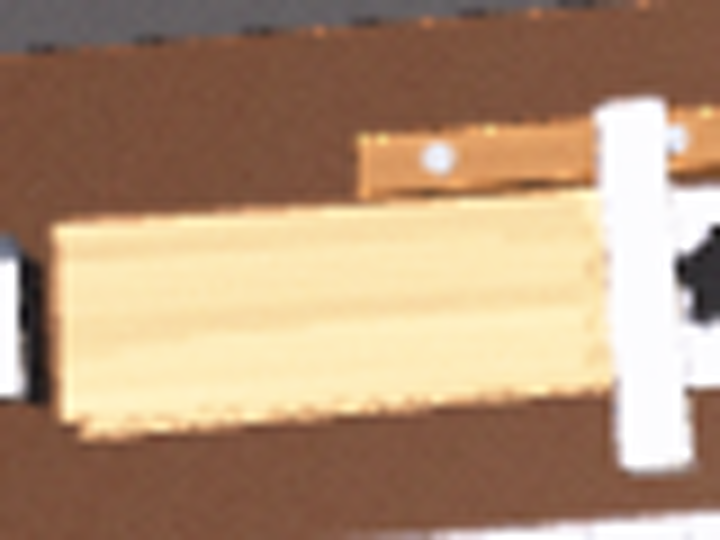

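```bash
python3 - <<'E'
from h import *
F=lambda p:[(p[0]+.5)/9+164.5,(p[1]+.5)/9+189.5]
O=np.array([.5333,.0357,0]);yh=np.array([-.067,.9977,0]);xh=np.array([.9977,.067,0])
def pr(nm,w): w=w*[1,1,0]-O; print(nm,round(w@xh*1000,1),round(w@yh*1000,1))
for nm,p,z in(("up jaw fence",(54,226),.027),("up jaw near",(62,422),.027),("low jaw near",(82,440),.024),("low near mid",(300,420),.024),("low near 2",(450,404),.024),("low near stop",(605,391),.024),("fence edge",(360,200),.044)): pr(nm,ray("top",F(p),z)[0])
E
```

```text
up jaw fence 29.6 167.6
up jaw near -30.3 168.4
low jaw near -35.9 163.2
low near mid -35.4 97.3
low near 2 -34.4 51.9
low near stop -34.4 4.9
fence edge 26.8 72.6
```

```bash
python3 - <<'E'
from h import *
im=cv2.imread("pics/t11.png").astype(float)
O=np.array([.5333,.0357]);yh=np.array([-.067,.9977]);xh=np.array([.9977,.067])
g=im[:,:,1]  # green
def cols(c0,c1,r0,r1,thr):
    out=[]
    for c in range(c0,c1):
        col=g[r0:r1,c]; above=np.nonzero(col>thr)[0]
        if len(above)==0: continue
        i=above[0]; j=above[-1]
        u=r0+i-1+(thr-col[i-1])/(col[i]-col[i-1]) if i>0 else np.nan
        l=r0+j+(col[j]-thr)/(col[j]-col[j+1]) if j+1<len(col) else np.nan
        out.append((c,u,l))
    return np.array(out)
for thr in(110,150,180):
  a=cols(176,203,205,245,thr); b=cols(206,230,211,245,thr)
  for nm,d,k,z in(("fence-side free part",a,1,.027),("near jaw half",a,2,.024),("near stop half",b,2,.024)):
    w=ray("top",d[:,[0,k]],z)[:,:2]-O; x=w@xh*1000;y=w@yh*1000
    p=np.polyfit(y,x,1); print(thr,nm,"x at y mean",round(x.mean(),1),round(y.mean()),"slope",p[0].round(4),"x@160,@10",np.polyval(p,[160,10]).round(1))
print(g[205:245,190]); print(g[205:245,225])
E
```

```text
110 fence-side free part x at y mean 31.1 117 slope 0.0234 x@160,@10 [32.1 28.6]
110 near jaw half x at y mean -36.4 122 slope -0.0113 x@160,@10 [-36.8 -35.1]
110 near stop half x at y mean -35.7 44 slope -0.0112 x@160,@10 [-37.  -35.3]
150 fence-side free part x at y mean 29.8 117 slope 0.0232 x@160,@10 [30.8 27.3]
150 near jaw half x at y mean -35.0 121 slope -0.0121 x@160,@10 [-35.5 -33.7]
150 near stop half x at y mean -34.3 44 slope -0.0075 x@160,@10 [-35.1 -34. ]
180 fence-side free part x at y mean 28.9 117 slope 0.0215 x@160,@10 [29.8 26.6]
180 near jaw half x at y mean -34.0 121 slope -0.0165 x@160,@10 [-34.6 -32.2]
180 near stop half x at y mean -33.1 44 slope -0.0032 x@160,@10 [-33.5 -33. ]
[ 81.  79.  81.  79.  80.  80.  80.  90. 143. 230. 226. 220. 221. 234.
 233. 230. 228. 230. 230. 223. 219. 224. 237. 236. 236. 235. 233. 236.
 240. 236. 216. 223. 126.  84.  84.  82.  83.  83.  83.  83.]
[159. 155. 152. 158. 148.  78. 172. 228. 221. 225. 224. 225. 233. 234.
 232. 233. 229. 220. 222. 236. 240. 238. 238. 236. 234. 237. 233. 231.
 221.  90.  83.  82.  89.  86.  89.  89.  88.  86.  86.  85.]
```

```bash
python3 -c "
from h import *
togo([.5242,.1604,.12],-86.15)"
```

```text
pos [0.4696 0.2875 0.1865] rpy [-1.7995e+02  4.0000e-02 -8.6030e+01] F [-0.4 -1.3 -0.3] open 0.039 t 18.32 q6 -47.9
turn [-0.0009  0.0007  0.0021] shift [ 0.1306 -0.0456  0.0664] rows 3.7
```

```bash
python3 -m creep '[[0,0,0.002,0.03,-0.01,0,1],[0,0,0.002,0.06,-0.02,0,1],[0,0,0.002,0.09,-0.03,0,1],[0,0,0.002,0.115,-0.04,0.01,1],[0,0,0.002,0.13,-0.045,0.02,1],[0,0,0.002,0.13,-0.045,0.04,1],[0,0,0.002,0.13,-0.045,0.06,1],[0,0,0.002,0.13,-0.045,0.06,1]]'
python3 -c "
from h import *
togo([.5242,.1604,.0855],-86.15)"
```

```text
clock: 18.98
tool_pos: [0.5214, 0.1556, 0.1233]
orientation: [179.7, -0.1, -86.5]
force: [-0.8, -1.5, -0.5]
opening: 0.0865
pos [0.5214 0.1556 0.1233] rpy [ 1.7971e+02 -1.3000e-01 -8.6480e+01] F [-0.8 -1.5 -0.5] open 0.0865 t 18.98 q6 -33.7
turn [ 0.005  -0.0023 -0.0058] shift [-0.0047 -0.0033  0.0377] rows 0.9
```

```bash
python3 -m creep '[[0,0,0,0,0,0,1],[0,0,0,0,0,0,1]]' >/dev/null
python3 -c "
from h import *
togo([.5242,.1604,.0855],-86.15)"
```

```text
pos [0.5239 0.1581 0.1275] rpy [-1.7995e+02  1.0000e-02 -8.6320e+01] F [-0.6  0.9  0.1] open 0.0876 t 19.15 q6 -33.7
turn [-0.0008  0.0001 -0.0029] shift [-0.0023 -0.0004  0.042 ] rows 1.0
```

```bash
python3 -m creep '[[0,0,-0.002,-0.002,0,0.012,1],[0,0,-0.002,-0.002,0,0.025,1],[0,0,-0.002,-0.002,0,0.035,1],[0,0,-0.002,-0.002,0,0.039,1],[0,0,-0.002,-0.002,0,0.041,1],[0,0,-0.002,-0.002,0,0.041,1]]'
python3 -m creep '[[0,0,0,0,0,0,0.85],[0,0,0,0,0,0,0.78],[0,0,0,0,0,0,0.75],[0,0,0,0,0,0,0.72]]'
python3 -c "
from h import *
togo([.5242,.1604,.0855],-86.15)"
```

```text
clock: 19.65
tool_pos: [0.5237, 0.1603, 0.0857]
orientation: [-180.0, -0.0, -86.2]
force: [0.2, 0.2, -0.4]
opening: 0.0876
clock: 19.98
tool_pos: [0.5237, 0.1602, 0.0859]
orientation: [-180.0, 0.0, -86.2]
force: [-1.2, -0.0, -0.3]
opening: 0.0667
pos [0.5237 0.1602 0.0859] rpy [-1.7997e+02  2.0000e-02 -8.6220e+01] F [-1.2 -0.  -0.3] open 0.0667 t 19.98 q6 -33.7
turn [-0.0006  0.0004 -0.0012] shift [-0.0001 -0.0005  0.0004] rows 0.0
```

```bash
python3 -m creep '[[0,0,0,0,0,0,0.72],[0,0,0,0,0,0,0.69],[0,0,0,0,0,0,0.68]]'
python3 -m creep '[[0,0,0,0,0,0,0.66],[0,0,0,0,0,0,0.64],[0,0,0,0,0,0,0.64],[0,0,0,0,0,0,0.64]]'
```

```text
clock: 20.23
tool_pos: [0.5234, 0.1601, 0.0856]
orientation: [180.0, -0.0, -86.2]
force: [-1.0, -0.3, 1.7]
opening: 0.0607
clock: 20.57
tool_pos: [0.5234, 0.1601, 0.0856]
orientation: [180.0, -0.0, -86.2]
force: [-3.3, 0.8, 3.7]
opening: 0.0596
```

```bash
python3 -m creep '[[0,0,0,0,0,0,0.64],[0,0,0,0,0,0,0.7],[0,0,0,0,0,0,0.8],[0,0,0,0,0,0,1],[0,0,0,0,0,0,1],[0,0,0,0,0,0,1],[0,0,0,0,0,0,1]]'
python3 -m creep '[[0,0,0,0,0,-0.01,1],[0,0,0,0,0,-0.04,1],[0,0,0,0,0,-0.08,1],[0,0,0,-0.03,0.0,-0.1,1],[0,0,0,-0.07,0,-0.1,1],[0,0,0,-0.11,0.01,-0.1,1],[0,0,0,-0.14,0.01,-0.1,1],[0,0,0,-0.14,0.01,-0.1,1]]'
python3 - <<'E'
from h import *
im=ctrl.snapshot("top");cv2.imwrite("pics/t12.png",im)
a=cv2.resize(im[190:250,165:245],None,fx=9,fy=9,interpolation=cv2.INTER_CUBIC);cv2.imwrite("pics/top12.png",a)
togo([.5,.3,.2],-86)
im=im.astype(float)
O=np.array([.5333,.0357]);yh=np.array([-.067,.9977]);xh=np.array([.9977,.067])
g=im[:,:,1]
for nm,c0,c1,r0,r1,z in(("fence side",178,203,205,245,.027),("near",178,230,211,245,.024)):
    P=[]
    for c in range(c0,c1):
        col=g[r0:r1,c];ab=np.nonzero(col>150)[0]
        i,j=ab[0],ab[-1]
        P.append((c,r0+i-1+(150-col[i-1])/(col[i]-col[i-1]) if nm[0]=="f" else r0+j+(col[j]-150)/(col[j]-col[j+1])))
    w=ray("top",P,z)[:,:2]-O;x=w@xh*1000;y=w@yh*1000;p=np.polyfit(y,x,1)
    print(nm,p.round(4),np.polyval(p,[160,80,10]).round(1))
E
```

```text
clock: 21.15
tool_pos: [0.5237, 0.1601, 0.0855]
orientation: [-180.0, -0.0, -86.2]
force: [-0.8, 0.5, -0.1]
opening: 0.0861
clock: 21.82
tool_pos: [0.5043, 0.3041, 0.1869]
orientation: [-179.9, 0.1, -86.0]
force: [0.9, 0.3, 0.4]
opening: 0.0879
pos [0.5041 0.3019 0.1864] rpy [-1.7994e+02  5.0000e-02 -8.6030e+01] F [-0.2 -0.4  0.9] open 0.0875 t 21.87 q6 -46.0
turn [-0.0011  0.0008 -0.0004] shift [ 0.0016  0.0042 -0.0136] rows 0.3
fence side [1.81000e-02 2.70442e+01] [29.9 28.5 27.2]
near [ 1.80000e-02 -3.40133e+01] [-31.1 -32.6 -33.8]
```

View pics/top12.png

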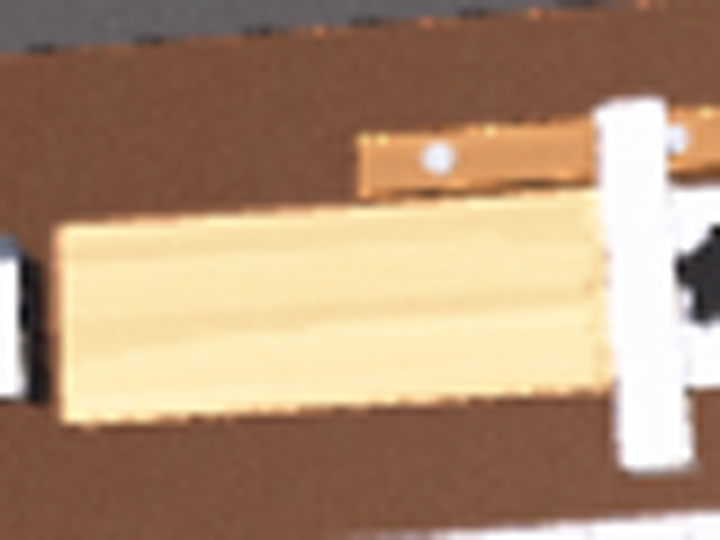

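```bash
python3 -c "
from h import *
togo([.5585,.302,.165],15)"
```

```text
pos [0.5041 0.3019 0.1864] rpy [-1.7994e+02  5.0000e-02 -8.6030e+01] F [-0.2 -0.4  0.9] open 0.0875 t 21.87 q6 -46.0
turn [-1.5000e-03 -4.0000e-04 -1.7632e+00] shift [ 0.0037 -0.0543  0.0214] rows 14.1
```

```bash
python3 -m creep '[[0,0,-0.12,0,-0.01,0,1],[0,0,-0.24,0,-0.02,0,1],[0,0,-0.36,0,-0.03,0,1],[0,0,-0.48,0,-0.04,0,1],[0,0,-0.6,0,-0.05,0,1],[0,0,-0.72,0.002,-0.054,0,1],[0,0,-0.84,0.004,-0.054,0,1],[0,0,-0.96,0.004,-0.054,0,1],[0,0,-1.08,0.004,-0.054,0,1],[0,0,-1.2,0.004,-0.054,0,1],[0,0,-1.32,0.004,-0.054,0,1],[0,0,-1.44,0.004,-0.054,0,1]]'
python3 -m creep '[[0,0,-0.12,0,0,0.005,1],[0,0,-0.24,0,0,0.012,1],[0,0,-0.32,0,0,0.02,1],[0,0,-0.32,0,0,0.02,1],[0,0,-0.32,0,0,0.02,1]]'
python3 - <<'E'
from h import *
togo([.5585,.302,.125],15)
im=ctrl.snapshot("scene");cv2.imwrite("pics/scene13.png",cv2.resize(im[240:380,310:470],None,fx=4.2,fy=4.2,interpolation=cv2.INTER_CUBIC))
E
```

```text
clock: 22.87
tool_pos: [0.5585, 0.2978, 0.1861]
orientation: [180.0, 0.0, -3.4]
force: [-0.8, 0.5, -0.2]
opening: 0.0877
clock: 23.28
tool_pos: [0.5584, 0.298, 0.1657]
orientation: [180.0, 0.0, 14.4]
force: [-1.0, 1.2, 0.3]
opening: 0.0876
pos [0.5584 0.298  0.1657] rpy [1.7997e+02 4.0000e-02 1.4440e+01] F [-1.   1.2  0.3] open 0.0876 t 23.28 q6 58.7
turn [ 0.0005  0.0007 -0.0099] shift [ 0.0011 -0.0039  0.0407] rows 1.0
```

View pics/scene13.png

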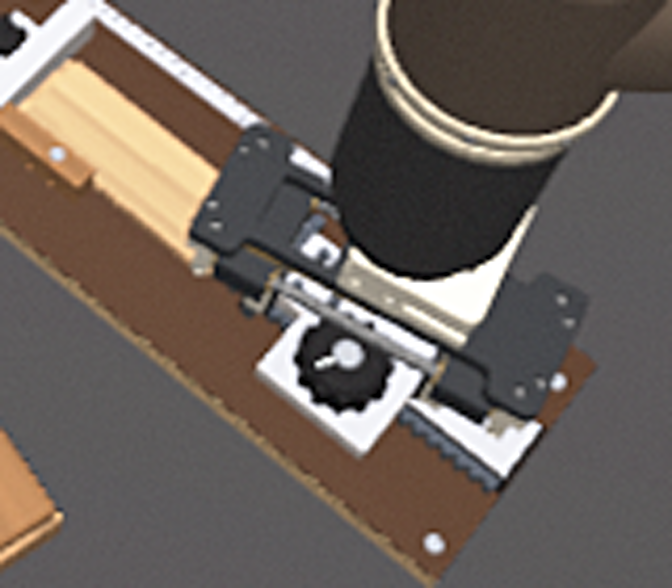

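```bash
python3 -m creep '[[0,0,0,0.001,-0.004,0.01,1],[0,0,0,0.001,-0.004,0.022,1],[0,0,0,0.001,-0.004,0.033,1],[0,0,0,0.001,-0.004,0.038,1],[0,0,0,0.001,-0.004,0.0405,1],[0,0,0,0.001,-0.004,0.0405,1]]'
python3 -m creep '[[0,0,0,0,0,0,0.85],[0,0,0,0,0,0,0.75],[0,0,0,0,0,0,0.7]]'
python3 -m creep '[[0,0,0,0,0,0,0.68],[0,0,0,0,0,0,0.66],[0,0,0,0,0,0,0.66]]'
```

```text
clock: 23.83
tool_pos: [0.5581, 0.3026, 0.1238]
orientation: [179.9, 0.1, 14.6]
force: [1.1, 0.5, 0.2]
opening: 0.0878
clock: 24.08
tool_pos: [0.5587, 0.3031, 0.1256]
orientation: [-180.0, -0.0, 14.6]
force: [0.1, -0.5, 0.3]
opening: 0.0726
clock: 24.33
tool_pos: [0.5585, 0.3029, 0.1253]
orientation: [-180.0, -0.0, 14.6]
force: [-1.0, -0.3, -1.0]
opening: 0.0589
```

```bash
python3 -m creep '[[0,0,0,0,0,0,0.63],[0,0,0,0,0,0,0.58],[0,0,0,0,0,0,0.5]]'
python3 -m creep '[[0,0,0,0,0,0,0.45],[0,0,0,0,0,0,0.4],[0,0,0,0,0,0,0.4]]'
```

```text
clock: 24.58
tool_pos: [0.5587, 0.3019, 0.1252]
orientation: [179.9, 0.0, 14.6]
force: [2.0, -4.9, 0.9]
opening: 0.0554
clock: 24.83
tool_pos: [0.5587, 0.3019, 0.1252]
orientation: [179.9, 0.0, 14.6]
force: [1.6, -4.6, 1.6]
opening: 0.0552
```

```bash
python3 -m creep '[[0,0,0.06,-0.0002,0.0014,0,0.4],[0,0,0.14,-0.0004,0.0026,0,0.4],[0,0,0.22,-0.0006,0.0037,0,0.4],[0,0,0.3,-0.0008,0.0049,0,0.4],[0,0,0.38,-0.0011,0.0061,0,0.4],[0,0,0.46,-0.0013,0.0073,0,0.4],[0,0,0.54,-0.0015,0.0085,0,0.4],[0,0,0.62,-0.0017,0.0096,0,0.4],[0,0,0.7,-0.002,0.0108,0,0.4],[0,0,0.78,-0.0022,0.012,0,0.4],[0,0,0.8,-0.0022,0.0123,0,0.4],[0,0,0.8,-0.0022,0.0123,0,0.4]]'
python3 - <<'E'
from h import *
im=ctrl.snapshot("top");cv2.imwrite("pics/top14.png",cv2.resize(im[180:270,100:240],None,fx=5.5,fy=5.5,interpolation=cv2.INTER_CUBIC))
o=pose()[2];print(o["force"].round(1),o["moment"].round(2),o["opening"],o["joint_pos"].round(0))
E
```

```text
clock: 25.83
tool_pos: [0.5594, 0.2887, 0.1252]
orientation: [179.9, -0.0, -31.3]
force: [1.4, -7.5, 3.4]
opening: 0.0549
[ 1.6 -7.5  3.2] [-2.57 -0.67 -0.11] 0.055335243269260856 [ 45.  25. -17.   0. -49.  14.]
```

View pics/top14.png

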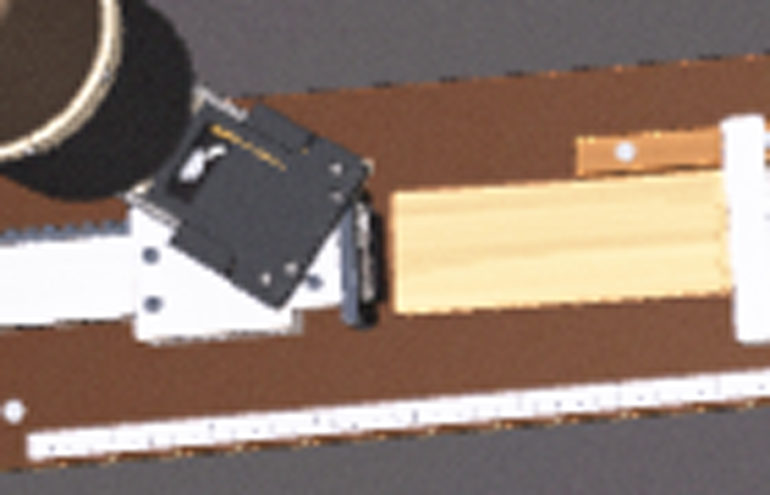

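```bash
python3 -m creep '[[0,0,0.05,0.0008,0.0012,0,0.4],[0,0,0.12,0.0015,0.0022,0,0.4],[0,0,0.19,0.0021,0.0031,0,0.4],[0,0,0.26,0.0027,0.004,0,0.4],[0,0,0.33,0.0033,0.0048,0,0.4],[0,0,0.4,0.0039,0.0057,0,0.4],[0,0,0.47,0.0045,0.0066,0,0.4],[0,0,0.54,0.0051,0.0074,0,0.4],[0,0,0.6,0.0057,0.0082,0,0.4],[0,0,0.6,0.0057,0.0082,0,0.4]]'
python3 - <<'E'
from h import *
im=ctrl.snapshot("top");cv2.imwrite("pics/top15.png",cv2.resize(im[180:270,100:240],None,fx=5.5,fy=5.5,interpolation=cv2.INTER_CUBIC))
o=pose()[2];print(o["force"].round(1),o["moment"].round(2),o["opening"],o["joint_pos"].round(0))
E
```

```text
clock: 26.72
tool_pos: [0.5594, 0.2789, 0.1252]
orientation: [179.9, -0.1, -65.8]
force: [-2.2, -4.6, 4.7]
opening: 0.0554
[-2.3 -5.8  4.4] [-1.94  0.61 -0.21] 0.05546788804706278 [ 44.  25. -17.   0. -48. -20.]
```

View pics/top15.png

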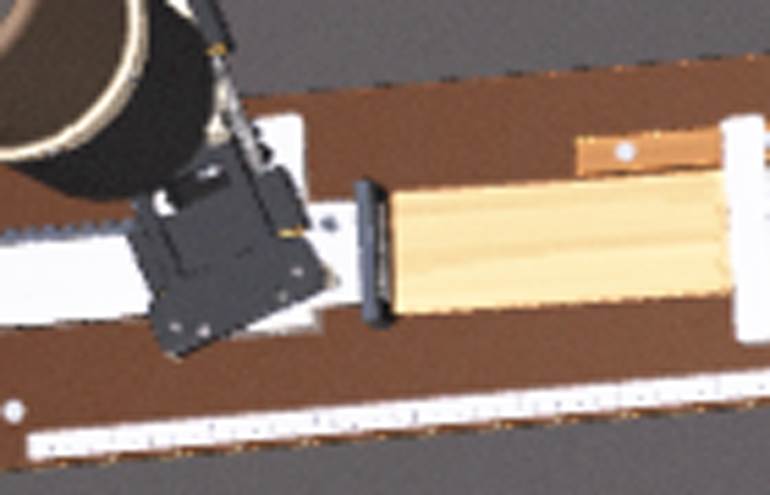

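```bash
python3 -m creep '[[0,0,0.05,0.0012,0.0003,0,0.4],[0,0,0.11,0.0021,0.0006,0,0.4],[0,0,0.17,0.0029,0.0009,0,0.4],[0,0,0.23,0.0038,0.0012,0,0.4],[0,0,0.29,0.0046,0.0015,0,0.4],[0,0,0.35,0.0054,0.0018,0,0.4],[0,0,0.4,0.0061,0.0021,0,0.4],[0,0,0.4,0.0061,0.0021,0,0.4]]'
python3 - <<'E'
from h import *
im=ctrl.snapshot("top");cv2.imwrite("pics/top16.png",cv2.resize(im[180:270,100:240],None,fx=5.5,fy=5.5,interpolation=cv2.INTER_CUBIC))
o=pose()[2];print(o["force"].round(1),o["moment"].round(2),o["opening"],o["joint_pos"].round(0),o["tau"].round(2))
E
```

```text
clock: 27.43
tool_pos: [0.5593, 0.2728, 0.1252]
orientation: [179.8, -0.1, -88.7]
force: [-6.2, -3.5, 6.7]
opening: 0.0554
[-6.2 -3.5  7. ] [-1.26  2.07 -0.25] 0.055410670271568846 [ 44.  24. -18.  -0. -48. -43.] [  0.71 -53.67  25.36   6.02   2.41  -0.08]
```

View pics/top16.png

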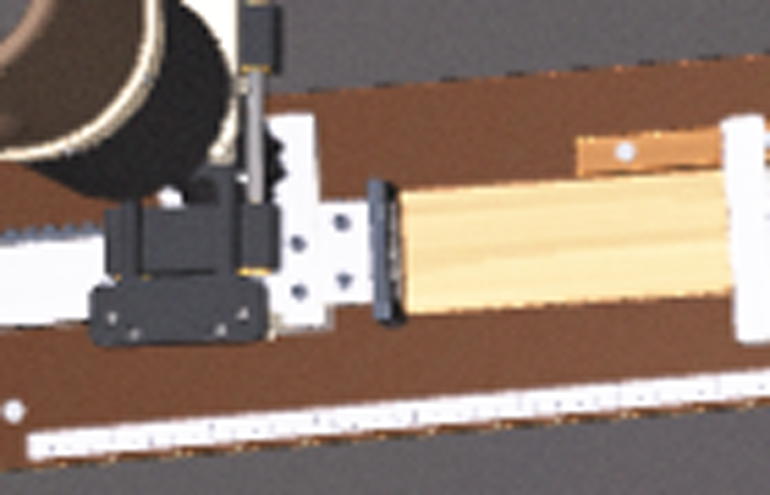

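```bash
python3 -m creep '[[0,0,0.04,0.0006,0.0003,0,0.4],[0,0,0.08,0.0012,0.0006,0,0.4],[0,0,0.12,0.0018,0.0008,0,0.4],[0,0,0.15,0.0022,0.0008,0,0.4],[0,0,0.15,0.0022,0.0008,0,0.4]]'
python3 -c "
from h import *
o=pose()[2];print(o['moment'].round(2),o['tau'].round(2)[5],o['joint_pos'][5])"
python3 -m creep '[[0,0,0.04,0.0006,0,0,0.4],[0,0,0.08,0.0012,0,0,0.4],[0,0,0.12,0.0018,0,0,0.4],[0,0,0.15,0.0022,0,0,0.4],[0,0,0.15,0.0022,0,0,0.4]]'
python3 -c "
from h import *
o=pose()[2];print(o['moment'].round(2),o['tau'].round(2)[5],o['joint_pos'][5])
im=ctrl.snapshot('top');cv2.imwrite('pics/top17.png',cv2.resize(im[180:270,100:240],None,fx=5.5,fy=5.5,interpolation=cv2.INTER_CUBIC))"
```

```text
clock: 27.9
tool_pos: [0.5591, 0.2706, 0.1252]
orientation: [179.9, -0.1, -97.2]
force: [-3.5, -4.5, 4.8]
opening: 0.0553
[-1.47  1.03  0.  ] -0.58 -51.038713024091415
clock: 28.32
tool_pos: [0.5589, 0.2691, 0.1252]
orientation: [180.0, -0.1, -105.7]
force: [-4.2, -2.1, 5.4]
opening: 0.0551
[-0.79  1.55  0.91] -1.58 -59.40549594740573
```

View pics/top17.png

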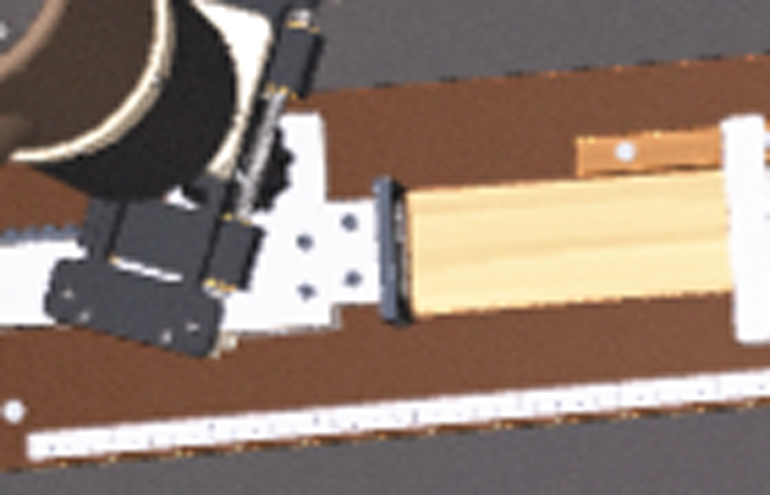

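```bash
python3 -m creep '[[0,0,0.03,0.0002,0.0003,0,0.4],[0,0,0.06,0.0004,0.0006,0,0.4],[0,0,0.09,0.0006,0.0006,0,0.4],[0,0,0.09,0.0006,0.0006,0,0.4],[0,0,0.09,0.0006,0.0006,0,0.4]]'
python3 - <<'E'
from h import *
o=pose()[2];print(o['force'],o['moment'].round(2),o['tau'].round(2)[5],o['joint_pos'][5])
im=ctrl.snapshot('scene');cv2.imwrite('pics/scene18.png',cv2.resize(im[230:350,290:430],None,fx=5,fy=5,interpolation=cv2.INTER_CUBIC))
E
```

```text
clock: 28.78
tool_pos: [0.5588, 0.2693, 0.1253]
orientation: [-180.0, 0.0, -110.7]
force: [-3.0, -0.0, 4.6]
opening: 0.0552
[-2.96615212e+00 -4.00334510e-03  4.60146469e+00] [-0.23  1.24  0.88] -0.91 -64.48405285143363
```

View pics/scene18.png

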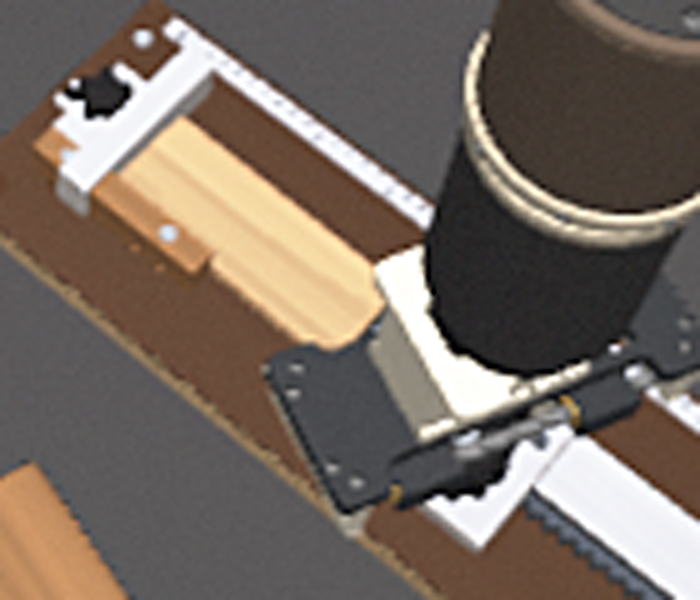

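```bash
python3 -m creep '[[0,0,0,0,0,0,0.5],[0,0,0,0,0,0,0.7],[0,0,0,0,0,0,0.9],[0,0,0,0,0,0,1],[0,0,0,0,0,0,1],[0,0,0,0,0,0,1],[0,0,0,0,0,0,1]]'
python3 -m creep '[[0,0,0,0,0,-0.01,1],[0,0,0,0,0,-0.03,1],[0,0,0,0,0,-0.06,1],[0,0,0,0,0,-0.09,1],[0,0,0,-0.03,0,-0.1,1],[0,0,0,-0.07,0,-0.12,1],[0,0,0,-0.11,0,-0.14,1],[0,0,0,-0.14,0,-0.14,1],[0,0,0,-0.16,0,-0.14,1],[0,0,0,-0.16,0,-0.14,1]]'
python3 - <<'E'
from h import *
togo([.5,.3,.2],-86)
im=ctrl.snapshot('scene');cv2.imwrite('pics/s19.png',im);cv2.imwrite('pics/scene19.png',cv2.resize(im[230:350,290:430],None,fx=5,fy=5,interpolation=cv2.INTER_CUBIC))
im=ctrl.snapshot('top');cv2.imwrite('pics/t19.png',im);cv2.imwrite('pics/top19.png',cv2.resize(im[190:260,110:260],None,fx=5.3,fy=5.3,interpolation=cv2.INTER_CUBIC))
E
```

```text
clock: 29.42
tool_pos: [0.559, 0.2692, 0.1249]
orientation: [-180.0, 0.0, -110.9]
force: [-0.2, -0.3, 1.2]
opening: 0.086
clock: 30.25
tool_pos: [0.6166, 0.4224, 0.265]
orientation: [-180.0, 0.1, -110.7]
force: [-0.1, -0.7, -0.7]
opening: 0.0875
pos [0.6166 0.4224 0.265 ] rpy [-1.7997e+02  5.0000e-02 -1.1074e+02] F [-0.1 -0.7 -0.7] open 0.0875 t 30.25 q6 -70.0
turn [-0.0007  0.0008 -0.4317] shift [0.1558 0.0657 0.0648] rows 4.3
```

View pics/scene19.png

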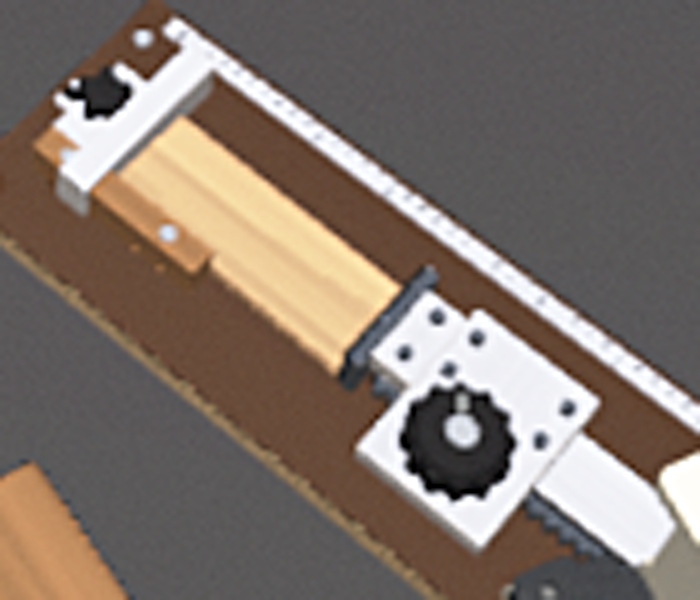

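View pics/top19.png

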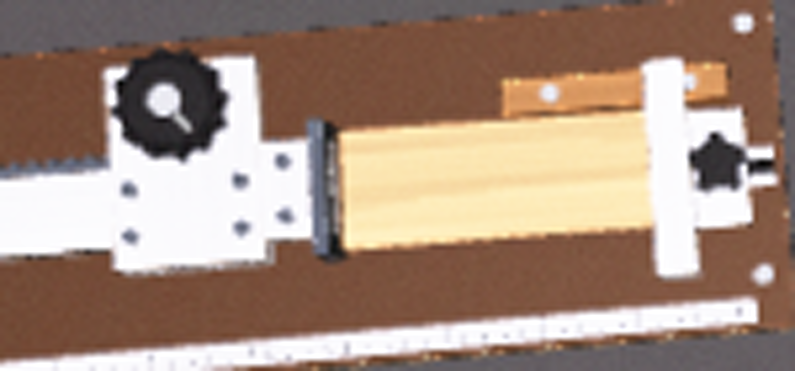

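```bash
python3 - <<'E'
from h import *
S=lambda p:[(p[0]+.5)/5+289.5,(p[1]+.5)/5+229.5]
T=lambda p:[(p[0]+.5)/5.3+109.5,(p[1]+.5)/5.3+189.5]
O=np.array([.5333,.0357,0]);yh=np.array([-.067,.9977,0]);xh=np.array([.9977,.067,0])
def pr(nm,w): w=w*[1,1,0]-O; print(nm,round(w@xh*1000,1),round(w@yh*1000,1))
for nm,p,z in(("slat stop near",(182,117),.027),("slat stop fence",(120,167),.027),("jaw end near",(402,292),.027),("jaw end fence",(340,374),.027),("hub",(463,431),.088)): pr("s "+nm,ray("scene",S(p),z)[0])
for nm,p,z in(("hub",(164,101),.088),("slat jaw fence",(340,131),.027),("slat jaw near",(346,249),.027),("slat stop near",(650,229),.027)): pr("t "+nm,ray("top",T(p),z)[0])
im=cv2.imread("pics/s19.png");cv2.imwrite("pics/c20.png",np.hstack([cv2.resize(im[240:270,300:340],None,fx=10,fy=10,interpolation=cv2.INTER_CUBIC),cv2.resize(im[280:310,345:385],None,fx=10,fy=10,interpolation=cv2.INTER_CUBIC)]))
E
```

```text
s slat stop near -32.1 1.0
s slat stop fence 15.9 -3.4
s jaw end near -29.2 156.3
s jaw end fence 30.9 161.0
s hub 41.5 233.7
t hub 41.6 233.8
t slat jaw fence 29.8 158.9
t slat jaw near -31.5 159.1
t slat stop near -34.3 3.4
```

View pics/c20.png

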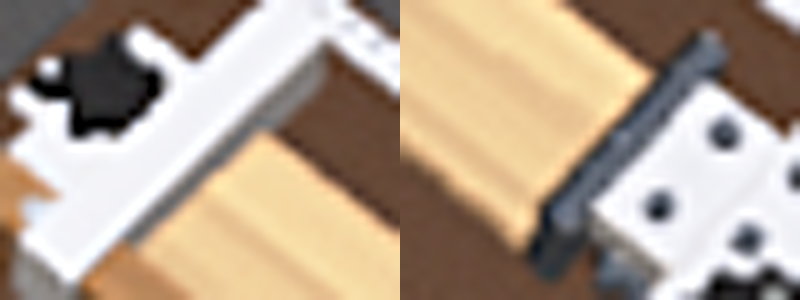

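```bash
python3 -c "
from plant import ctrl
print(ctrl.close_job(), ctrl.get_obs()['clock'])"
```

```text
the job is handed in; nothing more can be done
the job is handed in; nothing more can be done
```

I handed the job in at about 30 s. The loose slat is on top of the two in the jig, and the jaw is closed on all three. `close_job` gives no verdict, so this rests on my own measurements.

**What I did:**
- **Slat:** I drew it out over the pile's edge under a closed fingertip and pinched it across its width. I set it on the stack against the fence and let go.
- **Alignment:** The two lower slats stood about 3–5 mm away from the fence relative to the new one. A fingertip push did not move them, so I squeezed all three together across their width until they lined up.
- **Knob:** I wound it about 2.1 rad clockwise, travelling with it. The torque then rose, the jaw stopped, and the fingers slipped about 5° on the knob.

**Last checks:**
- **Jaw:** Both views put the knob's hub 233.7 mm from the stop, so the jaw face is at about 160.2 mm (limit 162).
- **Slats:** The top slat's jaw end is at about 159 mm, and the close crop shows no gap at the stop or the jaw. All three looked flush after the squeeze, at about 0.02 rad to the fence, with their centre 1–2 mm from the fence line.
- **Robot:** It is clear of everything.

**Where readings disagreed:**
- **Camera against touch:** The cameras read 2–3 mm lower than the robot's touch on the fence, along the jig's x.
- **Slat ends:** Single corner readings were up to about 4 mm off, up to 3.4 mm at the stop end and 156 against 161 mm at the jaw end. I relied on the knob position for the jaw.
- **Lowering:** Pressing the slat down met resistance 3 mm early, probably a fingertip on the slat below. I let it drop the last few millimetres.

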